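# Open the print-room hatch and set out the printing block

## Robot

A 7-joint arm with a two-finger parallel gripper is mounted at the origin on the work surface. World frame = base frame: x ahead of the robot, y to its left, z up, the work surface at z = 0. Lengths are in m, angles in rad, forces in N, time in s.
With the tool pointing down it reaches from about 0.425 to 0.825 m from the base axis. Payload 3.6 kg.
Tool frame: the origin (TCP) lies on the centre line of the jaws, within the pads' length; the fingertips stand 22 mm ahead of it and the grasp point (between the pads) lies 3 mm ahead of it; z points along the fingers, y is the line along which they close (so a half turn about z gives the same grasp; the last joint's range is limited). The gripper opens to 93 mm and grips with 3 to 60 N. Pads are 15 mm wide; open, the fingers measure 128 mm over their backs; the gripper's body (75 mm by 188 mm) begins 65 mm behind the grasp point.
Start: joints at [1.282, 0.615, -0.013, 1.423, 0.008, 1.103, -0.04], TCP at [0.168, -0.628, 0.213] pointing down, gripper open.
Joint ranges: [-3.12, 3.12], [-0.3, 2.06], [-1.34, 1.32], [0.26, 2.42], [-1.36, 4.5], [0.01, 1.98], [-2.84, 2.84]. Speed limits (rad/s): [2.79, 2.79, 3.14, 3.14, 3.14, 3.14, 3.14].

## Interface

Orientations are given as a unit quaternion [x, y, z, w].
In Python, from cell import get_state, get_image, hand_in, trace gives the robot as it stands.
- The arm moves only by the shell command python3 -m inch 'ROWS' [OPENING] [FORCE]. ROWS is JSON, a list of rows, each a list of 6 numbers: the shift along the tool's x, y, z in cm, then the turn, a rotation vector about the tool's x, y, z in rad. A call has 1 to 10 rows; each row shifts and turns the commanded pose from where the row before left it, along the tool's axes as they then stand; what a row does not reach is not made up. A row lasts 1/10 s, in which the tool goes at most 50 mm and 8.59 degrees, less where a joint would pass 70% of its speed; a pose out of reach is approached as far as the arm can. A call with a gripper value outside its range is refused whole. OPENING is the closure in counts, from 0 (fully open) to 255 (shut), set as the call begins (- or left out, the last holds). The fingers move at their own pace and stop on an object; FORCE is the grip in N (left out, the last holds). Time passes only in rows, so rows that do not move let the fingers close. It gives the time, the measured TCP pose, the force, the opening and the grip force at its end, in the units of the state.
- get_state(): the state, without advancing time (a new reading comes with each control period).
- get_image(name): name is "scene" or "top"; returns a dict with "frame" (400x640x3 uint8, red, green, blue), "fx", "fy", "cx", "cy" (pixels), "k1" (the pictures are not rectified: a ray, as slopes to the right and down, at radius r is drawn at 1 + k1 r^2 times it, then the intrinsics apply), "extrinsics" (4x4, takes a point from world to camera coordinates). Camera axes: x right, y down, z forward; pixel columns grow to the right and rows downward; lengths in m; the calibration is good to about 2 mm. A picture is of the moment at which its call begins. There is no depth.
- hand_in(): hands the job in; it is judged then, once.
Trained networks look in a picture, given as the dict that the camera call returned (one of the last four; its "shot" number tells which), for a name from the list of things; names that differ only in an ending like _2 or _b are one class to them, and where a whole thing is asked for, a point or a joint stands for the part that bears it (a point fixed in the world has none). Each returns a list of dicts, best first, with "conf" (0 to 1); they miss things now and then, are a little off and sometimes report something else, mostly with a low value. They report only what shows in the picture. A call takes as long as a camera call. They do not tell look-alikes from the thing itself.
- trace(picture, label): "mask" (400x640 bool, what is visible of it) and "at" ([column, row] in pixels, amid what is visible of it).
The state is a dict: "time_s": time; "qpos": joint angles; "joint_vel": joint speeds; "joint_efforts": joint torques, N m; "eef_pos": TCP position; "tool_rot": TCP orientation; "ft_force": force on the tool from outside, world axes, zero at the start; "moment": the same for the moment, N m; "grip_width": finger opening in m; "grip_force": force on a finger pad.
Only numpy, scipy, OpenCV 4.12 (cv2) and the standard library are available. Lean on these libraries where they do the work, as an engineer would, in place of code of your own. Each camera call takes 0.05 s, during which the arm holds its last target. There are 200 camera calls.

## Task

Open the hatch for the print class: swing the upper half of the split door wide open, about square to the front or further, and leave the lower half shut with its bolt where it is. Then take the printing block that lies face down on the table, turn it over and leave it lying flat, carved rubber side up, in the middle of the cork mat on the counter behind the hatch; do not upset the tin and the ink jar on the counter, nor move the skull cast.

Things in the scene. Friction and masses are not known exactly. Their poses are not given: they have to be found in the camera images.
- hutch: Fixed plywood counter unit, 420 wide (y), 170 mm deep (x), open above and behind its counter. Origin at the foot of its front face, mid width; x points from front to back (away from the robot), y to the left, z up. The counter top is 140 mm high, with a 12 mm high lip along the back edge. Turned up to 9 degrees. Side cheeks (16 mm thick, up to z 230, x 16 to 106) stand at y = +-202.
- upper_leaf (a joint): Upper leaf of the split door, 216 wide, 116 high, 16 mm thick, hinged about the vertical line at its left edge (hutch x 0, y 110). In rad: 0 closed, grows as its free right edge swings out towards the robot, to 1.9. No latch; it turns with light friction (about 1 N at the handle) and stays where it is left. Starts closed or up to 0.12 ajar.
- handle (a point): Grip point on the upper leaf's handle: an upright round steel bar, 10 mm thick, 35 mm in front of the leaf's face and 185 mm from the hinge line, 174 to 244 mm above the table, its ends joined to the leaf by 10 mm bars. The point lies on the bar's axis, 224 mm above the table. Its axes turn with the leaf: y along the leaf to the hinge, x into the leaf, z up.
- hinge (a point): Point on the vertical hinge line of the upper leaf, at the handle point's height (224 mm).
- bolt (a joint): Steel barrel bolt on the face of the lower leaf near its right end, 100 mm above the table, with a small knob standing out 30 mm. Sliding in m: 0 is shot home in the keeper on the frame, 0.03 is drawn. It holds the lower leaf shut and must stay home.
- mat: Cork mat fixed on the counter, 110 (x) x 120 (y) x 4 mm, origin at the centre of its underside, axes parallel to the hutch's; its top is 144 mm above the table. Where it lies along the counter varies by a few cm.
- block: Relief printing block, 70 (x) x 48 (y) x 24 mm (z), about 80 g: pale wood slab with a dark carved rubber face, 64 x 42 mm. Origin at its centre, 12 mm above what it lies on. Its z axis points out of the plain wooden back: up at the start (carved face down), down at the end. Standing on a short end it is 70 mm tall and stays standing. The table is clear for 100 mm around x 460, y -390.
- tin: Bystander: small metal tin, 48 mm across, 36 mm high, standing on the left of the counter; origin under its centre.
- ink_jar: Bystander: ink jar, 40 mm across, 50 mm high, standing on the right of the counter; origin under its centre.
- skull: Bystander: plaster skull cast, about 150 x 130 x 140 mm, on the table to the left; origin under the middle of the skull.
- doorway (a point): Middle of the front opening at counter height (hutch x 0, y 0, z 140). The front is a screen 16 mm thick and 262 mm high with a doorway 220 mm wide (y -110 to 110), no rail above, closed by two wooden leaves: the lower from z 17 to 135, the upper from z 146 to 262.
There are look-alikes about, which are no part of the job. Of the things that look like the block, the largest one is meant.

How it is judged:
By the outcome, as a careful person would: the job done as asked, in the order asked, and still so for the second after the job is handed in, with the robot touching nothing.
It also fails if it takes over 72 s, if anything falls off the work surface, if the arm or the gripper's body presses on something with over 40 N, if the wrist force passes 120 N, or if a joint passes its speed limit or range.

## Working session

There is one attempt and no reset: what is moved stays moved. The work goes in short steps, Python scripts to look and compute and a shell command to move; the robot and the scene stay as the last step left them, time stands still between calls to the robot, and variables do not carry over. Pictures are saved under pics/ and viewed, at most 10 in all, crops included, and the job is handed in when it is done.

```bash
ls; mkdir -p pics
cat > h.py <<'E'
import numpy as np, cv2
from scipy.spatial.transform import Rotation as R
from cell import get_state,get_image,trace
def ray(im,uv):
    x=(uv[0]-im["cx"])/im["fx"]; y=(uv[1]-im["cy"])/im["fy"]
    rd=np.hypot(x,y); r=rd
    for _ in range(30): r=rd/(1+im["k1"]*r*r)
    s=r/rd if rd>0 else 1
    E=np.array(im["extrinsics"]); o=-E[:3,:3].T@E[:3,3]
    return o, E[:3,:3].T@np.array([x*s,y*s,1])
def at_z(im,uv,z):
    o,d=ray(im,uv); return o+d*(z-o[2])/d[2]
def proj(im,p):
    E=np.array(im["extrinsics"]); c=E[:3,:3]@np.asarray(p)+E[:3,3]; x,y=c[:2]/c[2]; k=1+im["k1"]*(x*x+y*y)
    return np.array([im["cx"]+im["fx"]*x*k, im["cy"]+im["fy"]*y*k])
def tri(a,ua,b,ub):
    o1,d1=ray(a,ua);o2,d2=ray(b,ub)
    t=np.linalg.lstsq(np.c_[d1,-d2],o2-o1,rcond=None)[0]
    return (o1+d1*t[0]+o2+d2*t[1])/2, np.linalg.norm(o1+d1*t[0]-o2-d2*t[1])
def save(im,n): cv2.imwrite(n,im["frame"][:,:,::-1])
def tool(p,Rm,rotvec_seq=None):
    s=get_state(); R0=R.from_quat(s["tool_rot"])
    return R0.inv().apply(np.array(p)-s["eef_pos"])*100,(R0.inv()*Rm).as_rotvec()
E
python3 - <<'E'
from h import *
np.set_printoptions(precision=3,suppress=True)
s=get_state();print({k:np.round(v,3) for k,v in s.items()}); print(R.from_quat(s["tool_rot"]).as_matrix())
a=get_image("scene");b=get_image("top");save(a,"pics/s0.png");save(b,"pics/t0.png")
for n,i in(("s",a),("t",b)):
    E=np.array(i["extrinsics"]);print(n,-E[:3,:3].T@E[:3,3],E[2,:3],i["fx"],i["k1"])
    for l in ["hutch","upper_leaf","handle","bolt","mat","block","tin","ink_jar","skull"]:
        print(n,l,[(round(d["conf"],2),np.round(d["at"],1),int(d["mask"].sum())) for d in trace(i,l)])
E
```

```text
pics
{'time_s': np.float64(0.0), 'qpos': array([ 1.283,  0.616, -0.013,  1.425,  0.008,  1.103, -0.04 ]), 'joint_vel': array([ 0.001, -0.   , -0.001, -0.   , -0.002, -0.001,  0.001]), 'joint_efforts': array([ -0.001, -45.895,   0.209, -16.575,  -0.061,   0.02 ,   0.   ]), 'eef_pos': array([ 0.168, -0.627,  0.211]), 'tool_rot': array([ 0.991,  0.131, -0.   , -0.001]), 'ft_force': array([0.904, 0.238, 0.559]), 'moment': array([-0.036,  0.016,  0.001]), 'grip_force': np.float64(0.0), 'grip_width': np.float64(0.093)}
[[ 0.966  0.259 -0.001]
 [ 0.259 -0.966  0.002]
 [-0.    -0.002 -1.   ]]
s [1.3   0.175 1.183] [-0.577 -0.127 -0.807] 443.8962107047568 0.011545065114679402
s hutch [(0.82, array([345.9, 230.5]), 14327)]
s upper_leaf [(0.64, array([349.2, 208.6]), 2390)]
s handle [(0.72, array([350.2, 206.2]), 2332)]
s bolt []
s mat [(0.84, array([342. , 246.5]), 1652), (0.53, array([462. , 204.4]), 1782)]
s block [(0.67, array([239.6, 194.5]), 157), (0.62, array([174.2, 186.8]), 153), (0.51, array([207.3, 180.3]), 323)]
s tin [(0.57, array([396.7, 259.1]), 330)]
s ink_jar [(0.72, array([288.1, 241.1]), 274)]
s skull [(0.77, array([460.7, 202.1]), 1780)]
t [0.364 0.043 1.644] [ 0.149 -0.01  -0.989] 472.4826033170258 -0.0004906447702091126
t hutch [(0.82, array([288.5, 179.6]), 6233)]
t upper_leaf [(0.87, array([290.4, 184.4]), 839)]
t handle [(0.83, array([288.8, 187.7]), 788)]
t bolt []
t mat [(0.9, array([288.4, 168.8]), 1147)]
t block [(0.8, array([433. , 237.4]), 319), (0.63, array([397.9, 230.7]), 138), (0.63, array([459.9, 223.5]), 140)]
t tin [(0.69, array([246.5, 157.5]), 204)]
t ink_jar [(0.74, array([334. , 156.4]), 170)]
t skull [(0.84, array([191.5, 254. ]), 1400), (0.26, array([434.7, 238.7]), 282)]
```

View images.

View pics/s0.png

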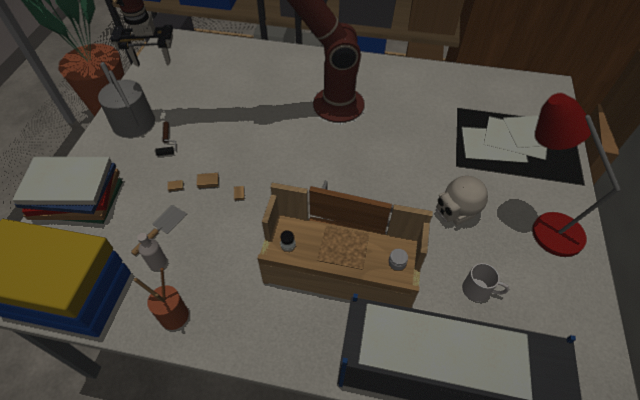

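View pics/t0.png

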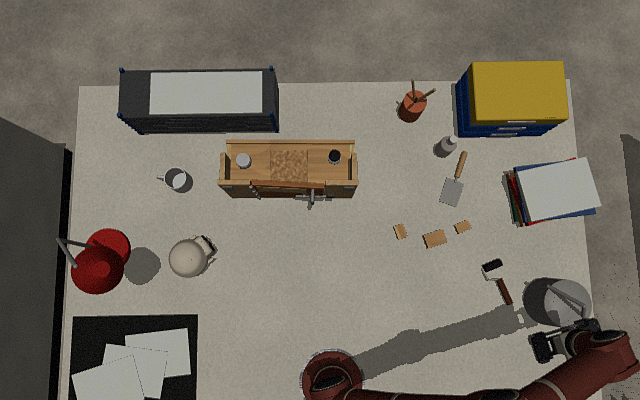

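Run:
```python
from h import *
np.set_printoptions(precision=3,suppress=True)
a=get_image("scene");b=get_image("top")
# crop block
c=cv2.resize(b["frame"][190:290,370:490],None,fx=5,fy=5,interpolation=cv2.INTER_CUBIC)
cv2.imwrite("pics/c0.png",c[:,:,::-1])
for d in trace(b,"block"):
    m=d["mask"].astype(np.uint8);pts=np.argwhere(m)[:,::-1]
    w=np.array([at_z(b,p,0.024)[:2] for p in pts.astype(float)])
    r=cv2.minAreaRect((w*1000).astype(np.float32));print("block",d["conf"],d["at"],r, w.mean(0))
def m(i,l): return trace(i,l)[0]
for l,z in(("mat",.144),("tin",.176),("ink_jar",.19),("upper_leaf",.262),("hutch",.2)):
    d=m(b,l);pts=np.argwhere(d["mask"])[:,::-1]
    w=np.array([at_z(b,p,z)[:2] for p in pts.astype(float)])
    print(l,w.mean(0),cv2.minAreaRect((w*1000).astype(np.float32)))
p,e=tri(a,m(a,"mat")["at"],b,m(b,"mat")["at"]);print(p,e)
d=m(b,"skull");print(at_z(b,d["at"],.07))
```

```text
block 0.7 [399.1, 231.8] ((494.80841064453125, -243.91299438476562), (48.73579406738281, 35.08635330200195), 16.024473190307617) [ 0.495 -0.244]
block 0.56 [432.8, 237.4] ((468.72772216796875, -360.24871826171875), (44.837486267089844, 69.28337860107422), 15.417814254760742) [ 0.469 -0.36 ]
block 0.51 [459.2, 226.1] ((508.4504089355469, -459.85186767578125), (34.90304183959961, 50.51850128173828), 25.03541374206543) [ 0.508 -0.46 ]
mat [0.706 0.129] ((704.942626953125, 129.70523071289062), (120.5535888671875, 102.87897491455078), 89.0908432006836)
tin [0.717 0.272] ((717.6646728515625, 272.04248046875), (50.803123474121094, 44.96360778808594), 44.10111999511719)
ink_jar [ 0.721 -0.017] ((721.0723266601562, -16.917442321777344), (33.832374572753906, 38.9357795715332), 44.548370361328125)
upper_leaf [0.612 0.121] ((600.7727661132812, 127.68061828613281), (213.03477478027344, 65.34508514404297), 84.21571350097656)
hutch [0.68  0.125] ((675.3660278320312, 129.90463256835938), (435.03839111328125, 206.50376892089844), 87.87055969238281)
[0.7   0.131 0.117] 0.0025000604315141045
[0.43  0.454 0.07 ]
```

Run:
```python
from h import *
b=get_image("top");a=get_image("scene")
f=lambda i,r0,r1,c0,c1,k:cv2.resize(i["frame"][r0:r1,c0:c1],None,fx=k,fy=k,interpolation=cv2.INTER_CUBIC)
A=f(b,130,210,210,370,5)      # hutch top 800x400
B=np.hstack([f(b,210,250,385,475,4),f(a,180,220,305,405,4)])  # 360+400 x160
B=np.pad(B,((0,0),(0,800-B.shape[1]),(0,0)))
cv2.imwrite("pics/m0.png",np.vstack([A,B])[:,:,::-1])
```

```text
(no output)
```

View pics/m0.png

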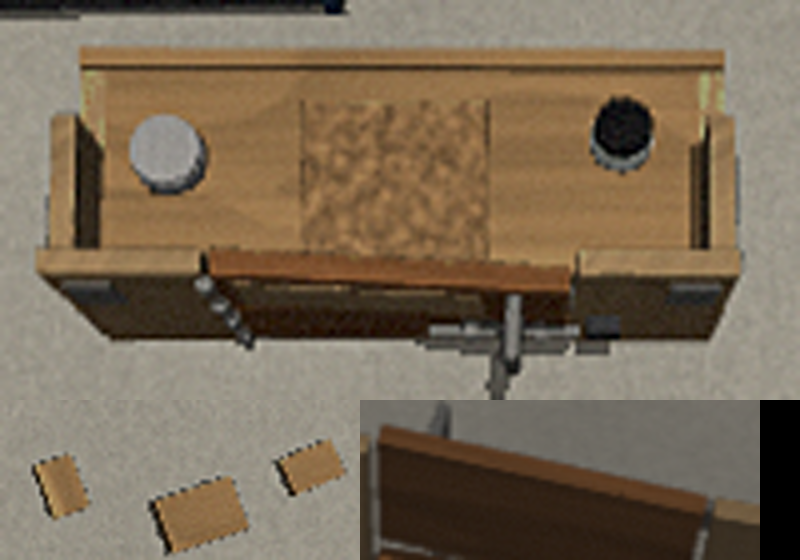

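Run:
```python
from h import *
np.set_printoptions(precision=4,suppress=True)
b=get_image("top")
g=lambda u,v,z:at_z(b,(210+(u-2)/5,130+(v-2)/5),z)
L=g(38,272,.262);Rr=g(740,274,.262);print("screen",L,Rr,np.linalg.norm(L-Rr))
Lb=g(81,48,.152);Rb=g(724,51,.152);print("back",Lb,Rb,np.linalg.norm(Lb-Rb))
print("leaf top front",g(208,278,.262),g(570,292,.262),"back",g(210,249,.262),g(572,268,.262))
print("handle top conn",g(513,295,.249),g(512,330,.249),g(512,370,.249))
M=np.array([g(*p,.144) for p in((303,100),(488,100),(488,262))]);print("mat",M)
# hutch frame
yaw=np.mean([np.arctan2(-(L-Rr)[0],(L-Rr)[1]),np.arctan2(-(Lb-Rb)[0],(Lb-Rb)[1])])
ex=np.array([np.cos(yaw),np.sin(yaw)]);ey=np.array([-ex[1],ex[0]])
fr=(L+Rr)[:2]/2;bk=(Lb+Rb)[:2]/2;o=(fr+bk-.17*ex)/2
print("yaw",np.degrees(yaw),fr,bk,(bk-fr)@ex,"o",o)
T=lambda x,y,z:np.r_[o+ex*x+ey*y,z]
hg=T(0,.11,.224);print("hinge",hg)
for th in(0,.04,.08,.12):
    c,s=np.cos(-th),np.sin(-th)
    h=[T(*( np.array([0,.11])+np.array([[c,-s],[s,c]])@np.array([-fx,-.185])),.249) for fx in(.035,.043)]
    print(th,[ (x,(proj(b,x)-[210,130])*5+2) for x in h])
    e=T(*( np.array([0,.11])+np.array([[c,-s],[s,c]])@np.array([0,-.216])),.262);print((proj(b,e)-[210,130])*5+2)
for u in((.1,.06),(.1,-.06)): pass
print("mat in hutch",[(ex@(m[:2]-o),ey@(m[:2]-o)) for m in M])
```

```text
screen [0.6252 0.3347 0.262 ] [ 0.6171 -0.0822  0.262 ] 0.4169496025198401
back [0.7936 0.3321 0.152 ] [ 0.785  -0.0861  0.152 ] 0.4183689694287593
leaf top front [0.6199 0.2338 0.262 ] [0.6079 0.0191 0.262 ] back [0.6374 0.2327 0.262 ] [0.6224 0.0176 0.262 ]
handle top conn [0.6089 0.0531 0.249 ] [0.5877 0.054  0.249 ] [0.5635 0.0544 0.249 ]
mat [[0.7587 0.1887 0.144 ]
 [0.7568 0.0681 0.144 ]
 [0.6493 0.0696 0.144 ]]
yaw -1.1412157288472948 [0.6211 0.1262] [0.7893 0.123 ] 0.16822821973580893 o [0.6202 0.1263]
hinge [0.6224 0.2363 0.224 ]
0 [(array([0.5838, 0.052 , 0.249 ]), array([515.4108, 336.4679])), (array([0.5758, 0.0522, 0.249 ]), array([515.3499, 349.7031]))]
[567.6389 275.0772]
0.04 [(array([0.5764, 0.0537, 0.249 ]), array([512.7628, 348.6517])), (array([0.5684, 0.0542, 0.249 ]), array([512.1634, 361.8954]))]
[567.33  289.386]
0.08 [(array([0.5692, 0.0557, 0.249 ]), array([509.6192, 360.7409])), (array([0.5612, 0.0565, 0.249 ]), array([508.481 , 373.9716]))]
[566.4387 303.6964]
0.12 [(array([0.562, 0.058, 0.249]), array([505.984 , 372.7155])), (array([0.5541, 0.0591, 0.249 ]), array([504.3076, 385.912 ]))]
[564.9649 317.9853]
mat in hutch [(np.float64(0.13715312530929627), np.float64(0.06518562929385852)), (np.float64(0.13764246890427156), np.float64(-0.05541923742570245)), (np.float64(0.030135989945768712), np.float64(-0.05609481657456228))]
```

The block is the largest of the three at top px (399,231), (433,237), (460,225): the middle one, ≈69×45 mm, with its plain wooden back up. The leaf is about 0.045 rad ajar, and the handle is near (0.576, 0.054). Going above the handle.

```bash
python3 -m inch '[[3.35,-3.25,-0.6,0,0,0],[3.35,-3.25,-0.6,0,0,0],[3.35,-3.25,-0.6,0,0,0],[3.35,-3.25,-0.6,0,0,0],[3.35,-3.25,-0.6,0,0,0],[3.35,-3.25,-0.6,0,0,0],[3.35,-3.25,-0.6,0,0,0],[3.35,-3.25,-0.6,0,0,0],[3.35,-3.25,-0.6,0,0,0]]' 0 20
python3 -m inch '[[3.35,-3.25,-0.6,0,0,0],[3.35,-3.25,-0.6,0,0,0],[3.35,-3.25,-0.6,0,0,0],[3.35,-3.25,-0.6,0,0,0],[3.35,-3.25,-0.6,0,0,0],[3.35,-3.25,-0.6,0,0,0],[3.35,-3.25,-0.6,0,0,0]]'
python3 -m inch '[[0,0,0,0,0,-0.148],[0,0,0,0,0,-0.148],[0,0,0,0,0,-0.148],[0,0,0,0,0,-0.148],[0,0,0,0,0,-0.148],[0,0,0,0,0,-0.148],[0,0,0,0,0,-0.148],[0,0,0,0,0,-0.148],[0,0,0,0,0,-0.148],[0,0,0,0,0,-0.148]]'
python3 -m inch '[[0,0,0,0,0,-0.148],[0,0,0,0,0,-0.148],[0,0,0,0,0,-0.148],[0,0,0,0,0,-0.148],[0,0,0,0,0,-0.148],[0,0,0,0,0,-0.148],[0,0,0,0,0,-0.148],[0,0,0,0,0,-0.148],[0,0,0,0,0,-0.148],[0,0,0,0,0,0]]'
cat > st.py <<'E'
from h import *
import sys
np.set_printoptions(precision=4,suppress=True)
s=get_state();print(s["time_s"],s["qpos"],s["eef_pos"],"w",s["grip_width"],s["grip_force"],s["ft_force"]);print(R.from_quat(s["tool_rot"]).as_matrix())
E
python3 st.py
```

```text
time_s: 2.6
eef_pos: [0.3845, -0.2656, 0.2672]
tool_rot: [0.991, 0.13, 0.0, 0.0]
ft_force: [0.9, 0.2, 0.2]
grip_width: 0.0925
grip_force: 0.0
time_s: 3.3
eef_pos: [0.5521, 0.0148, 0.3092]
tool_rot: [0.991, 0.13, 0.0, 0.0]
ft_force: [0.8, 0.3, 0.0]
grip_width: 0.093
grip_force: 0.0
time_s: 4.3
eef_pos: [0.5514, 0.013, 0.3087]
tool_rot: [0.642, 0.767, 0.0, 0.0]
ft_force: [0.2, 0.1, 0.1]
grip_width: 0.093
grip_force: 0.0
time_s: 5.3
eef_pos: [0.5514, 0.0128, 0.3084]
tool_rot: [0.034, 0.999, 0.0, -0.0]
ft_force: [-0.5, -0.3, -1.0]
grip_width: 0.093
grip_force: 0.0
5.3 [ 0.5053  0.5074 -0.9201  1.541   0.4125  1.2995  1.0365] [0.5514 0.0128 0.3084] w 0.09297449164287454 0.0 [-0.5487 -0.3424 -1.0306]
[[-0.9977  0.0685 -0.0004]
 [ 0.0685  0.9977  0.0004]
 [ 0.0004  0.0003 -1.    ]]
```

```bash
python3 -m inch '[[-1.1,2.1,0,0,0,0],[-1.06,2.15,0,0,0,0],[0,0,2,0,0,0],[0,0,2,0,0,0],[0,0,2,0,0,0],[0,0,2.1,0,0,0],[0,0,0,0,0,0]]' 
python3 -m inch '[[0,0,0,0,0,0],[0,0,0,0,0,0],[0,0,0,0,0,0],[0,0,0,0,0,0],[0,0,0,0,0,0],[0,0,0,0,0,0],[0,0,0,0,0,0],[0,0,0,0,0,0],[0,0,0,0,0,0],[0,0,0,0,0,0]]' 255 10
python3 st.py
```

```text
time_s: 6.0
eef_pos: [0.5741, 0.0529, 0.2249]
tool_rot: [0.035, 0.999, -0.001, -0.003]
ft_force: [-0.5, -0.5, -0.3]
grip_width: 0.0928
grip_force: 0.0
time_s: 7.0
eef_pos: [0.5758, 0.0542, 0.2276]
tool_rot: [0.034, 0.999, 0.0, 0.0]
ft_force: [0.8, 0.4, -0.3]
grip_width: 0.0175
grip_force: 0.0
7.0 [ 0.3818  0.6153 -0.8651  1.6012  0.4996  1.1603  0.9063] [0.5758 0.0542 0.2276] w 0.01746541282415402 0.0 [ 0.7618  0.3773 -0.2981]
[[-0.9977  0.0677  0.    ]
 [ 0.0677  0.9977  0.0001]
 [-0.      0.0001 -1.    ]]
```

```bash
python3 -m inch '[[0,0,0,0,0,0],[0,0,0,0,0,0],[0,0,0,0,0,0],[1.83,0.44,0,0,0,0.1],[1.83,0.44,0,0,0,0.1],[1.83,0.44,0,0,0,0.1],[1.83,0.44,0,0,0,0.1]]' 
python3 st.py
```

```text
time_s: 7.7
eef_pos: [0.5087, 0.087, 0.2275]
tool_rot: [0.234, 0.972, 0.0, 0.001]
ft_force: [2.6, 2.5, -3.5]
grip_width: 0.0095
grip_force: 10.0
7.7 [ 0.3148  0.4883 -0.7891  1.7718  0.3953  1.0452  0.4802] [0.5087 0.087  0.2275] w 0.009515876455889248 9.994962885975838 [ 2.5913  2.4723 -3.4715]
[[-0.8904  0.4552  0.0018]
 [ 0.4552  0.8904  0.0006]
 [-0.0013  0.0013 -1.    ]]
```

```bash
python3 -m inch '[[1.83,0.44,0,0,0,0.1],[1.83,0.44,0,0,0,0.1],[1.83,0.44,0,0,0,0.1],[1.83,0.44,0,0,0,0.1],[1.83,0.44,0,0,0,0.1],[1.83,0.44,0,0,0,0.1],[0,0,0,0,0,0]]' 
python3 -m inch '[[1.83,0.44,0,0,0,0.1],[1.83,0.44,0,0,0,0.1],[1.83,0.44,0,0,0,0.1],[1.83,0.44,0,0,0,0.1],[1.83,0.44,0,0,0,0.1],[1.83,0.44,0,0,0,0.1],[0,0,0,0,0,0],[0,0,0,0,0,0]]' 
python3 st.py
python3 - <<'E'
from h import *
b=get_image("top");save(b,"pics/t1.png")
E
```

```text
time_s: 8.4
eef_pos: [0.4435, 0.1803, 0.2276]
tool_rot: [0.507, 0.862, 0.001, -0.0]
ft_force: [1.3, 1.7, -2.5]
grip_width: 0.0096
grip_force: 10.0
time_s: 9.2
eef_pos: [0.4423, 0.2885, 0.2276]
tool_rot: [0.74, 0.673, -0.0, -0.0]
ft_force: [-0.2, 2.1, 0.4]
grip_width: 0.0095
grip_force: 10.0
9.2 [-0.2832  0.4476 -0.4946  1.7438  0.2442  1.0122 -0.9614] [0.4423 0.2885 0.2276] w 0.009524877206969094 10.00018447637558 [-0.203   2.0625  0.411 ]
[[ 0.0941  0.9956 -0.0007]
 [ 0.9956 -0.0941 -0.0001]
 [-0.0002 -0.0007 -1.    ]]
```

View pics/t1.png

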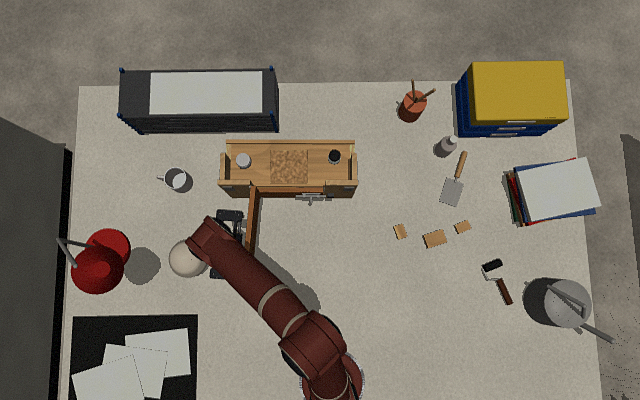

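The picture shows the upper leaf standing square to the front at col ~252, rows 188–255. Counter things (tin 243,160; jar 334,156) and skull (185,258) are undisturbed. Releasing and rising.

```bash
python3 -m inch '[[0,0,0,0,0,0],[0,0,0,0,0,0],[0,0,0,0,0,0],[0,0,0,0,0,0],[0,0,-1.5,0,0,0],[0,0,-3,0,0,0],[0,0,-4,0,0,0],[0,0,-2,0,0,0],[0,0,0,0,0,0]]' 145
python3 st.py
python3 - <<'E'
from h import *
s=get_state();R0=R.from_quat(s["tool_rot"])
# block long axis
b=get_image("top");d=max(trace(b,"block"),key=lambda d:d["mask"].sum());print(d["at"],d["conf"])
for z in (.024,):
    w=np.array([at_z(b,p,z)[:2] for p in np.argwhere(d["mask"])[:,::-1].astype(float)])
    print(w.mean(0),cv2.minAreaRect((w*1000).astype(np.float32)))
E
```

```text
time_s: 10.15
eef_pos: [0.4434, 0.2903, 0.3359]
tool_rot: [0.741, 0.672, 0.004, 0.0]
ft_force: [-0.1, 0.3, -0.9]
grip_width: 0.0402
grip_force: 0.0
10.15 [-0.263   0.3576 -0.5196  1.5584  0.1843  1.267  -0.9062] [0.4434 0.2903 0.3359] w 0.04018984963389965 0.0 [-0.1023  0.2773 -0.9298]
[[ 0.0967  0.9953  0.0061]
 [ 0.9953 -0.0967  0.0043]
 [ 0.0048  0.0056 -1.    ]]
[434.0, 237.6] 0.58
[ 0.46866749 -0.36040643] ((469.17498779296875, -360.7798767089844), (51.64936065673828, 72.56391906738281), 15.768320083618164)
```

```bash
python3 -m inch '[[-4.6,0.63,0,0,0,0],[-4.6,0.63,0,0,0,0],[-4.6,0.63,0,0,0,0],[-4.6,0.63,0,0,0,0],[-4.6,0.63,0,0,0,0],[-4.6,0.63,0,0,0,0],[-4.6,0.63,0,0,0,0],[-4.6,0.63,0,0,0,0],[-4.6,0.63,0,0,0,0],[-4.6,0.63,0,0,0,0]]' 0
python3 -m inch '[[-4.6,0.63,0,0,0,0],[-4.6,0.63,0,0,0,0],[-4.6,0.63,0,0,0,0],[-4.6,0.63,0,0,0,0],[0,0,4.6,0,0,-0.093],[0,0,4.6,0,0,-0.093],[0,0,4.6,0,0,-0.093],[0,0,4.6,0,0,-0.093],[0,0,0,0,0,0]]'
python3 st.py
```

```text
time_s: 11.25
eef_pos: [0.4591, -0.1767, 0.3308]
tool_rot: [0.741, 0.672, -0.001, -0.002]
ft_force: [1.1, 0.0, -1.0]
grip_width: 0.093
grip_force: 0.0
time_s: 12.15
eef_pos: [0.4617, -0.3574, 0.1406]
tool_rot: [0.603, 0.797, -0.0, -0.009]
ft_force: [-0.0, -0.7, 0.1]
grip_width: 0.0929
grip_force: 0.0
12.15 [ 0.8034  0.6131 -0.2929  1.6865  0.2136  0.8924  0.6983] [ 0.4617 -0.3574  0.1406] w 0.092948878260108 0.0 [-0.0162 -0.6583  0.1095]
[[-0.2716  0.9623 -0.0152]
 [ 0.9623  0.2718  0.0107]
 [ 0.0145 -0.0117 -0.9998]]
```

```bash
python3 -m inch '[[0,0,0,0,0,0],[0,0,4,0,0,0],[0,0,3,0,0,0],[0,0,0,0,0,0],[0,0,0,0,0,0]]'
python3 st.py
python3 - <<'E'
from h import *
a=get_image("scene");b=get_image("top")
A=cv2.resize(a["frame"][130:210,160:260],None,fx=4,fy=4,interpolation=cv2.INTER_CUBIC)
B=cv2.resize(b["frame"][200:280,380:480],None,fx=4,fy=4,interpolation=cv2.INTER_CUBIC)
cv2.imwrite("pics/m1.png",np.hstack([A,B])[:,:,::-1])
E
```

```text
time_s: 12.65
eef_pos: [0.4693, -0.3614, 0.081]
tool_rot: [0.604, 0.797, 0.0, 0.002]
ft_force: [1.1, -1.2, 0.3]
grip_width: 0.0928
grip_force: 0.0
12.65 [ 0.784   0.6899 -0.2667  1.7365  0.2504  0.7446  0.6653] [ 0.4693 -0.3614  0.081 ] w 0.0928422169145402 0.0 [ 1.0596 -1.155   0.3071]
[[-0.2709  0.9626  0.0032]
 [ 0.9626  0.2709 -0.0022]
 [-0.003   0.0025 -1.    ]]
```

View pics/m1.png

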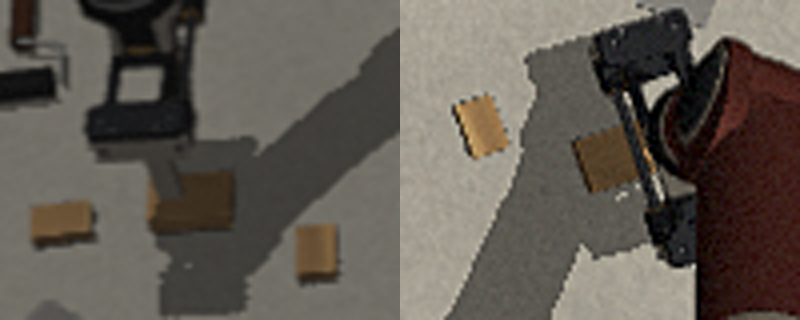

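The picture shows the jaws straddling the block's short side, with the block under the gripper and the neighbours clear. Going down to grasp.

```bash
python3 -m inch '[[0,0,3,0,0,0],[0,0,2,0,0,0],[0,0,0.6,0,0,0],[0,0,0,0,0,0]]'
python3 -m inch '[[0,0,0,0,0,0],[0,0,0,0,0,0],[0,0,0,0,0,0],[0,0,0,0,0,0],[0,0,0,0,0,0],[0,0,0,0,0,0],[0,0,0,0,0,0],[0,0,0,0,0,0]]' 255 25
python3 st.py
```

```text
time_s: 13.15
eef_pos: [0.4683, -0.3609, 0.0234]
tool_rot: [0.604, 0.797, 0.0, 0.001]
ft_force: [0.1, 0.5, 0.8]
grip_width: 0.0927
grip_force: 0.0
time_s: 13.95
eef_pos: [0.4677, -0.3605, 0.0225]
tool_rot: [0.603, 0.797, 0.0, -0.0]
ft_force: [0.5, -0.3, 0.2]
grip_width: 0.0336
grip_force: 0.0
13.95 [ 0.7653  0.7721 -0.2368  1.7739  0.2818  0.6288  0.6391] [ 0.4677 -0.3605  0.0225] w 0.03357013796921599 0.0 [ 0.4743 -0.2795  0.2456]
[[-0.2716  0.9624 -0.0001]
 [ 0.9624  0.2716  0.0001]
 [ 0.0002 -0.     -1.    ]]
```

```bash
python3 -m inch '[[0,0,0,0,0,0]]'
python3 - <<'E'
from h import *
a=get_image("scene");b=get_image("top")
print(proj(a,[.4677,-.3605,0.0]),proj(b,[.4677,-.3605,0.0]))
A=cv2.resize(a["frame"][130:210,160:260],None,fx=4,fy=4,interpolation=cv2.INTER_CUBIC)
B=cv2.resize(b["frame"][200:280,380:480],None,fx=4,fy=4,interpolation=cv2.INTER_CUBIC)
cv2.imwrite("pics/m2.png",np.hstack([A,B])[:,:,::-1])
E
```

```text
time_s: 14.05
eef_pos: [0.4677, -0.3605, 0.0225]
tool_rot: [0.603, 0.797, 0.0, -0.0]
ft_force: [-0.1, 0.8, 0.3]
grip_width: 0.0255
grip_force: 0.0
[210.0684555  182.91661934] [432.30491911 238.99390132]
```

View pics/m2.png

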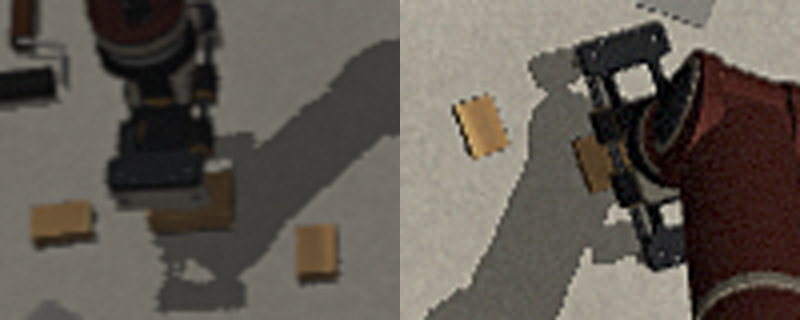

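Run:
```python
from h import *
a=get_image("scene");b=get_image("top");s=get_state()
R0=R.from_quat(s["tool_rot"])
for n,p in(("tip+",[0,.013,.022]),("tip-",[0,-.013,.022]),("body+a",[.0375,.094,-.062]),("body+b",[-.0375,.094,-.062]),("body-a",[.0375,-.094,-.062]),("body-b",[-.0375,-.094,-.062])):
    w=s["eef_pos"]+R0.apply(p); print(n,w.round(3),((proj(a,w)-[160,130])*4).round(),((proj(b,w)-[380,200])*4+[400,0]).round())
for zz in(.024,):
  for d in trace(a,"block")[:3]:
    print("scene block",d["conf"],d["at"],at_z(a,d["at"],.02),d["mask"].sum())
```

```text
tip+ [ 0.48  -0.357  0.001] [199. 223.] [605. 142.]
tip- [ 0.455 -0.364  0.001] [201. 199.] [614. 170.]
body+a [ 0.548 -0.299  0.085] [220. 237.] [555.  54.]
body+b [ 0.568 -0.371  0.085] [122. 243.] [640.  28.]
body-a [ 0.367 -0.35   0.085] [233.  59.] [628. 272.]
body-b [ 0.387 -0.422  0.085] [143.  64.] [714. 246.]
scene block 0.75 [211.3, 181.1] [ 0.47364037 -0.3499963   0.02      ] 220
scene block 0.54 [400.7, 261.4] [0.64832479 0.29463883 0.02      ] 311
scene block 0.53 [238.9, 194.2] [ 0.5075575  -0.24338061  0.02      ] 154
```

Run:
```python
from h import *
a=get_image("scene");b=get_image("top")
A=lambda u,v:(160+u/4,130+v/4); B=lambda u,v:(380+(u-400)/4,200+v/4)
for n,p,q in(("front-left(-y) top edge",(108,160),(662,22)),("front right",(205,155),(577,45)),("fl bottom",(112,200),(662,22)),("fr bottom",(210,205),(577,45))):
    print(n,tri(a,A(*p),b,B(*q)))
s=get_state();print(s["grip_width"],s["joint_efforts"])
f=lambda i,r0,r1,c0,c1,k:cv2.resize(i["frame"][r0:r1,c0:c1],None,fx=k,fy=k,interpolation=cv2.INTER_CUBIC)
cv2.imwrite("pics/m3.png",np.clip(f(a,150,200,180,230,12).astype(int)*2,0,255).astype(np.uint8)[:,:,::-1])
```

```text
front-left(-y) top edge (array([ 0.56048909, -0.36328328,  0.17793626]), np.float64(0.0011883892227340328))
front right (array([ 0.5431212 , -0.29468702,  0.17956922]), np.float64(0.0021893134470648188))
fl bottom (array([ 0.56535366, -0.37223787,  0.13490782]), np.float64(0.007178386150342236))
fr bottom (array([ 0.54874689, -0.30355265,  0.12552944]), np.float64(0.009514750317126178))
0.001120364342083332 [-8.51013319e-04 -4.55070877e+01 -2.54587345e+00 -1.04444844e+01
 -2.59349146e-02  6.01898879e-02 -1.98251287e-04]
```

View pics/m3.png

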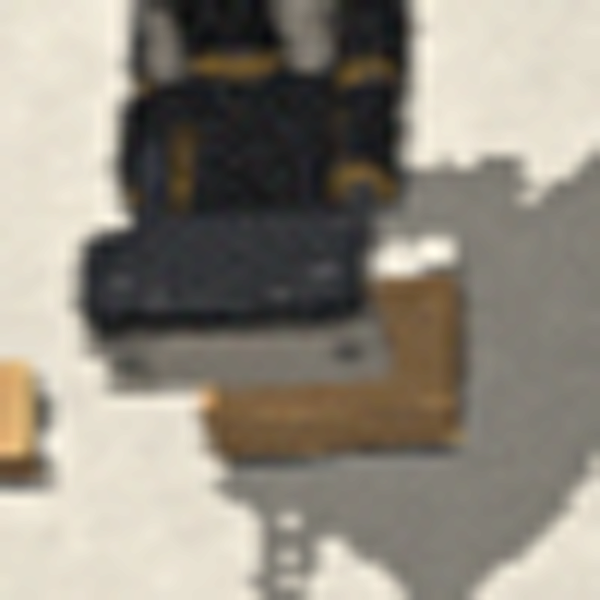

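The jaws shut with nothing in them, above the block: the gripper seems to stand higher than reported. I'll probe down gently onto the block with the closed fingers to measure the height offset.

```bash
for i in 1; do python3 -m inch '[[0,0,0.4,0,0,0],[0,0,0.4,0,0,0],[0,0,0,0,0,0]]'; python3 -m inch '[[0,0,0.4,0,0,0],[0,0,0,0,0,0]]'; done; python3 st.py
python3 - <<'E'
from h import *
a=get_image("scene");b=get_image("top")
f=lambda i,r0,r1,c0,c1,k:cv2.resize(i["frame"][r0:r1,c0:c1],None,fx=k,fy=k,interpolation=cv2.INTER_CUBIC)
cv2.imwrite("pics/m4.png",np.clip(np.hstack([f(a,145,195,170,230,6),f(b,200,250,400,460,6)]).astype(int)*2,0,255).astype(np.uint8)[:,:,::-1])
E
```

```text
time_s: 14.7
eef_pos: [0.4681, -0.3608, 0.0182]
tool_rot: [0.604, 0.797, -0.001, 0.001]
ft_force: [-4.1, 3.1, 22.6]
grip_width: 0.0003
grip_force: 11.2
time_s: 14.9
eef_pos: [0.4681, -0.3609, 0.0181]
tool_rot: [0.604, 0.797, -0.001, 0.001]
ft_force: [-10.9, 7.2, 45.0]
grip_width: 0.0008
grip_force: 22.4
14.9 [ 0.761   0.7785 -0.232   1.7763  0.2868  0.6181  0.6336] [ 0.4681 -0.3609  0.0181] w 0.0007900694890717055 22.360191196203232 [-10.9412   7.209   45.0409]
[[-0.2714  0.9625  0.0001]
 [ 0.9625  0.2714 -0.0031]
 [-0.003  -0.0008 -1.    ]]
```

```bash
python3 -m inch '[[0,0,-2,0,0,0],[0,0,-2,0,0,0],[0,-3.5,0,0,0,0],[0,-3.5,0,0,0,0],[0,0,0,0,0,0],[0,0,2,0,0,0],[0,0,1,0,0,0],[0,0,0,0,0,0],[0,0,0,0,0,0]]';  python3 -m inch '[[0,0,0.5,0,0,0],[0,0,0,0,0,0]]';python3 -m inch '[[0,0,0.4,0,0,0],[0,0,0,0,0,0]]'; python3 st.py
python3 - <<'E'
from h import *
b=get_image("top")
for d in trace(b,"block"):
    w=np.array([at_z(b,p,.024)[:2] for p in np.argwhere(d["mask"])[:,::-1].astype(float)]);print(d["conf"],d["at"],cv2.minAreaRect((w*1000).astype(np.float32)))
E
```

```text
time_s: 15.9
eef_pos: [0.4009, -0.3791, 0.0204]
tool_rot: [0.603, 0.798, 0.0, -0.0]
ft_force: [-0.0, -0.0, 0.6]
grip_width: 0.0008
grip_force: 0.0
time_s: 16.1
eef_pos: [0.4005, -0.3794, 0.0154]
tool_rot: [0.603, 0.797, 0.0, -0.0]
ft_force: [-0.2, 0.3, -0.5]
grip_width: 0.0004
grip_force: 0.0
time_s: 16.3
eef_pos: [0.4001, -0.3794, 0.0113]
tool_rot: [0.603, 0.797, 0.0, -0.0]
ft_force: [-0.8, 0.9, -0.7]
grip_width: 0.0002
grip_force: 0.0
16.3 [ 0.8652  0.7508 -0.2289  1.8916  0.309   0.534   0.7032] [ 0.4001 -0.3794  0.0113] w 0.00019181538765198112 0.0 [-0.776   0.9333 -0.6531]
[[-0.2716  0.9624 -0.0005]
 [ 0.9624  0.2716  0.0004]
 [ 0.0005 -0.0004 -1.    ]]
0.62 [425.3, 240.1] ((460.9414367675781, -362.0537109375), (78.80612182617188, 44.49937438964844), 88.9989013671875)
0.56 [397.2, 232.0] ((496.5437927246094, -244.25918579101562), (45.38020324707031, 31.784252166748047), 17.261140823364258)
0.42 [461.6, 227.7] ((507.8233947753906, -460.08111572265625), (33.2111930847168, 50.344566345214844), 23.32389259338379)
```

```bash
python3 -m inch '[[0,0,1,0,0,0],[0,0,0.2,0,0,0],[0,0,0,0,0,0],[0,0,0,0,0,0]]';  python3 -m inch '[[0,0,0.3,0,0,0],[0,0,0,0,0,0]]';python3 -m inch '[[0,0,0.3,0,0,0],[0,0,0,0,0,0]]';python3 -m inch '[[0,0,0.3,0,0,0],[0,0,0,0,0,0]]' | head -4
```

```text
time_s: 16.8
eef_pos: [0.4003, -0.3795, -0.0006]
tool_rot: [0.603, 0.797, 0.0, -0.0]
ft_force: [0.5, -0.0, -0.6]
grip_width: 0.0004
grip_force: 0.0
time_s: 17.0
eef_pos: [0.4002, -0.3795, -0.0037]
tool_rot: [0.604, 0.797, 0.0, -0.0]
ft_force: [-0.2, -0.9, -1.4]
grip_width: 0.0006
grip_force: 0.0
time_s: 17.2
eef_pos: [0.4006, -0.3797, -0.0057]
tool_rot: [0.603, 0.797, -0.0, 0.0]
ft_force: [-0.6, -0.4, 4.2]
grip_width: 0.001
grip_force: 2.5
time_s: 17.4
eef_pos: [0.4006, -0.3798, -0.0058]
tool_rot: [0.603, 0.797, -0.001, 0.001]
ft_force: [-4.8, 4.5, 25.1]
```

Table contact at reported z −0.006, so true height = reported + 28 mm. Redo the grasp with that.

```bash
python3 -m inch '[[0,0,-3,0,0,0],[0,0,-3,0,0,0],[0,3.5,0,0,0,0],[0,3.5,0,0,0,0],[0,0,0,0,0,0],[0,0,0,0,0,0],[0,0,0,0,0,0],[0,0,0,0,0,0],[0,0,0,0,0,0],[0,0,0,0,0,0]]' 0; python3 -m inch '[[0,0,0,0,0,0],[0,0,2,0,0,0],[0,0,2,0,0,0],[0,0,1,0,0,0],[0,0,0,0,0,0],[0,0,0,0,0,0]]' 
python3 -m inch '[[0,0,0,0,0,0],[0,0,0,0,0,0],[0,0,0,0,0,0],[0,0,0,0,0,0],[0,0,0,0,0,0],[0,0,0,0,0,0],[0,0,0,0,0,0],[0,0,0,0,0,0],[0,0,0,0,0,0]]' 255 25
python3 st.py
```

```text
time_s: 18.4
eef_pos: [0.467, -0.361, 0.0505]
tool_rot: [0.604, 0.797, -0.0, -0.0]
ft_force: [0.8, -0.6, -0.5]
grip_width: 0.0757
grip_force: 0.0
time_s: 19.0
eef_pos: [0.468, -0.3607, 0.0009]
tool_rot: [0.603, 0.797, 0.0, 0.0]
ft_force: [-0.3, -0.5, -0.5]
grip_width: 0.0933
grip_force: 0.0
time_s: 19.9
eef_pos: [0.4677, -0.3605, 0.0006]
tool_rot: [0.603, 0.797, 0.0, -0.0]
ft_force: [0.3, -0.4, 0.3]
grip_width: 0.048
grip_force: 24.9
19.9 [ 0.758   0.8053 -0.2253  1.783   0.2952  0.5864  0.6275] [ 0.4677 -0.3605  0.0006] w 0.047999136545483746 24.886376559734344 [ 0.2737 -0.4184  0.3432]
[[-0.2716  0.9624  0.    ]
 [ 0.9624  0.2716  0.0001]
 [ 0.0001  0.     -1.    ]]
```

Block gripped (48 mm). Lift, yaw to radial, and try an outward tilt in the air to see which way the 28 mm offset lies and what tilt is reachable.

```bash
python3 -m inch '[[0,0,-3,0,0,0],[0,0,-4,0,0,0],[0,0,-4,0,0,0],[0,0,0,0,0,-0.12],[0,0,0,0,0,-0.12],[0,0,0,0,0,-0.12],[0,0,0,0,0,-0.12],[0,0,0,0,0,-0.12],[0,0,0,0,0,0]]' 
python3 -m inch '[[0,0,0,0,-0.14,0],[0,0,0,0,-0.14,0],[0,0,0,0,-0.14,0],[0,0,0,0,-0.14,0],[0,0,0,0,-0.14,0],[0,0,0,0,-0.14,0],[0,0,0,0,0,0],[0,0,0,0,0,0]]' 
python3 st.py
python3 - <<'E'
from h import *
np.set_printoptions(precision=4,suppress=True)
s=get_state();M=R.from_quat(s["tool_rot"]).as_matrix();p=np.array(s["eef_pos"])
a=get_image("scene");b=get_image("top")
c0=-.0166  # block centre below true TCP (true TCP .0286, centre .012)
A=p+[0,0,.028]+M[:,2]*.0166; B=p+M[:,2]*(.0166-.028)
print("A",A,proj(a,A),proj(b,A));print("B",B,proj(a,B),proj(b,B))
for i in(a,b): print([(round(d["conf"],2),np.round(d["at"],1),int(d["mask"].sum())) for d in trace(i,"block")])
f=lambda i,r0,r1,c0,c1,k:cv2.resize(i["frame"][r0:r1,c0:c1],None,fx=k,fy=k,interpolation=cv2.INTER_CUBIC)
cv2.imwrite("pics/m5.png",np.clip(np.hstack([f(a,115,215,160,260,4),f(b,190,290,380,480,4)]).astype(int)*2,0,255).astype(np.uint8)[:,:,::-1])
E
```

```text
time_s: 20.8
eef_pos: [0.4671, -0.3606, 0.1101]
tool_rot: [0.341, 0.94, 0.0, -0.001]
ft_force: [-0.1, -0.2, -0.5]
grip_width: 0.0476
grip_force: 24.9
time_s: 21.6
eef_pos: [0.4455, -0.3685, 0.0989]
tool_rot: [0.338, 0.918, -0.101, 0.181]
ft_force: [-0.1, -0.3, -1.1]
grip_width: 0.0483
grip_force: 24.9
21.6 [ 0.7517  0.5458 -0.2271  2.1348  1.3027  0.2386  0.1988] [ 0.4455 -0.3685  0.0989] w 0.04831309938892792 24.8921200633049 [-0.0916 -0.3296 -1.0796]
[[-0.7065  0.6567  0.2637]
 [ 0.5837  0.7514 -0.3077]
 [-0.4002 -0.0635 -0.9142]]
A [ 0.4499 -0.3736  0.1117] [201.2814 156.5624] [444.9567 242.0986]
B [ 0.4425 -0.365   0.1093] [204.7759 155.759 ] [442.2413 244.4697]
[(0.68, array([241.2, 193.7]), 154), (0.65, array([173.4, 186.8]), 153), (0.58, array([198.8, 156.3]), 252)]
[(0.68, array([333.8, 158.4]), 175), (0.57, array([397.1, 230.8]), 104), (0.52, array([448.3, 236.8]), 124)]
```

View pics/m5.png

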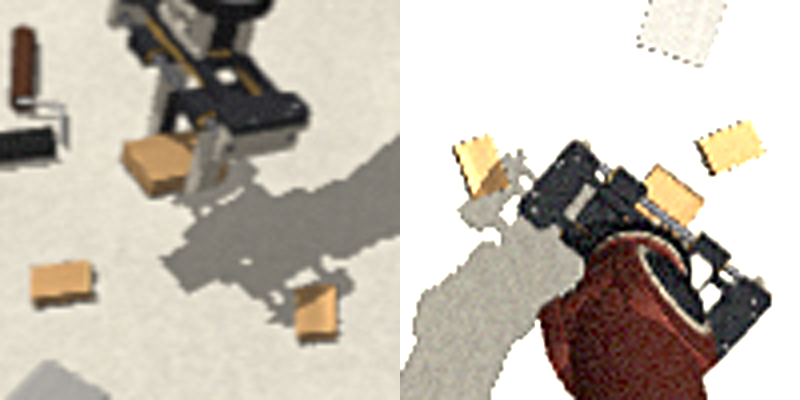

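```bash
cat > fk.py <<'E'
from h import *
from scipy.optimize import least_squares
D=[([1.283,.616,-.013,1.425,.008,1.103,-.04],[.168,-.627,.211]),
([.5053,.5074,-.9201,1.541,.4125,1.2995,1.0365],[.5514,.0128,.3084]),
([.3148,.4883,-.7891,1.7718,.3953,1.0452,.4802],[.5087,.087,.2275]),
([-.2832,.4476,-.4946,1.7438,.2442,1.0122,-.9614],[.4423,.2885,.2276]),
([.784,.6899,-.2667,1.7365,.2504,.7446,.6653],[.4693,-.3614,.081]),
([.758,.8053,-.2253,1.783,.2952,.5864,.6275],[.4677,-.3605,.0006]),
([.7517,.5458,-.2271,2.1348,1.3027,.2386,.1988],[.4455,-.3685,.0989]),
([.8652,.7508,-.2289,1.8916,.309,.534,.7032],[.4001,-.3794,.0113])]
def fk(q,P):
    h,a1,L1,e,L2,w,L3=P[:7]; s=SG
    z=lambda t:R.from_euler('z',t); y=lambda t:R.from_euler('y',t)
    T=z(s[0]*q[0]);p=T.apply([a1,0,h]);T=T*y(q[1])*z(s[1]*q[2]);p=p+T.apply([e,0,L1]);T=T*y(q[3])*z(s[2]*q[4]);p=p+T.apply([-e,0,L2])
    T=T*y(q[5]);p=p+T.apply([w,0,L3]);T=T*z(s[3]*q[6]);return p,T
SG=[-1,-1,-1,-1]
E
python3 - <<'E'
import fk;from fk import *
import itertools
np.set_printoptions(precision=4,suppress=True)
for sg in itertools.product([-1],[1,-1],[1,-1]):
    fk.SG=list(sg)+[-1]
    r=least_squares(lambda P:np.concatenate([fk.fk(q,P)[0]-p for q,p in D]),[.3,0,.4,0,.4,0,.2]);print(sg,r.x,np.sqrt(r.fun@r.fun/8))
    if sg==(-1,-1,-1): pass
s=get_state();print(R.from_quat(s["tool_rot"]).as_matrix());
for sg in(-1,1):
    fk.SG=[-1,-1,-1,sg];print(fk.fk(s["qpos"],r.x)[1].as_matrix())
E
```

```text
Traceback (most recent call last):
AttributeError: 'function' object has no attribute 'fk'
```

Run:
```python
import fk as F,numpy as np,itertools
from fk import D,least_squares,get_state,R
np.set_printoptions(precision=4,suppress=True)
best=None
for sg in itertools.product([-1],[1,-1],[1,-1]):
    F.SG=list(sg)+[-1]
    r=least_squares(lambda P:np.concatenate([F.fk(q,P)[0]-p for q,p in D]),[.3,0,.4,0,.4,0,.2]);e=np.sqrt(r.fun@r.fun/8);print(sg,r.x,e)
    if best is None or e<best[0]: best=(e,sg,r.x)
s=get_state();print(R.from_quat(s["tool_rot"]).as_matrix());
for sg in(-1,1):
    F.SG=list(best[1])+[sg];print(F.fk(s["qpos"],best[2])[1].as_matrix())
```

```text
(-1, 1, 1) [-0.7741  0.3588  0.5732  0.169  -0.0679  0.3704 -0.3832] 0.10901126061852999
(-1, 1, -1) [-0.6838  0.1299  0.758   0.1747 -0.0336  0.2953 -0.178 ] 0.1139535616717027
(-1, -1, 1) [0.0485 0.1124 0.4017 0.064  0.2509 0.0201 0.0853] 0.03556796447008556
(-1, -1, -1) [ 0.2008  0.016   0.5713 -0.0091  0.3747  0.0187  0.2851] 0.010422534169192511
[[-0.7068  0.6562  0.2643]
 [ 0.5825  0.7518 -0.3089]
 [-0.4015 -0.0644 -0.9136]]
[[-0.6562 -0.7068  0.2643]
 [-0.7518  0.5825 -0.3089]
 [ 0.0644 -0.4015 -0.9136]]
[[-0.877  -0.4014  0.2643]
 [-0.4712  0.8261 -0.3089]
 [-0.0944 -0.3955 -0.9136]]
```

```bash
cat > fk.py <<'E'
from h import *
from scipy.optimize import least_squares,minimize
lo=np.array([-3.12,-.3,-1.34,.26,-1.36,.01,-2.84]);hi=np.array([3.12,2.06,1.32,2.42,4.5,1.98,2.84])
z=lambda t:R.from_euler('z',t); y=lambda t:R.from_euler('y',t)
def fk(q,P):
    v=np.reshape(P,(4,3))
    T=z(-q[0]);p=T.apply([0,0,v[0,2]]);T=T*y(q[1])*z(-q[2]);p=p+T.apply(v[1]);T=T*y(q[3])*z(-q[4]);p=p+T.apply(v[2])
    T=T*y(q[5]);p=p+T.apply(v[3]);T=T*z(-q[6]+np.pi/2);return p,T
try: P=np.load("P.npy")
except Exception: P=None
def ik(p,Rm,q0,n=30,seed=0):
    # list of solutions within limits
    g=np.random.default_rng(seed);best=[]
    for k in range(n):
        s=np.clip(np.array(q0)+g.normal(0,.5 if k else 0,7),lo+.01,hi-.01)
        f=lambda q:np.r_[(fk(q,P)[0]-p)*10,(fk(q,P)[1]*Rm.inv()).as_rotvec()*3]
        r=least_squares(f,s,bounds=(lo,hi));best.append((np.linalg.norm(r.fun),r.x))
    return sorted(best,key=lambda t:t[0])
E
python3 - <<'E'
import re
exec(open("fk.py").read())
D=[([1.283,.616,-.013,1.425,.008,1.103,-.04],[.168,-.627,.211]),
([.5053,.5074,-.9201,1.541,.4125,1.2995,1.0365],[.5514,.0128,.3084]),
([.3818,.6153,-.8651,1.6012,.4996,1.1603,.9063],[.5758,.0542,.2276]),
([.3148,.4883,-.7891,1.7718,.3953,1.0452,.4802],[.5087,.087,.2275]),
([-.2832,.4476,-.4946,1.7438,.2442,1.0122,-.9614],[.4423,.2885,.2276]),
([-.263,.3576,-.5196,1.5584,.1843,1.267,-.9062],[.4434,.2903,.3359]),
([.8034,.6131,-.2929,1.6865,.2136,.8924,.6983],[.4617,-.3574,.1406]),
([.784,.6899,-.2667,1.7365,.2504,.7446,.6653],[.4693,-.3614,.081]),
([.758,.8053,-.2253,1.783,.2952,.5864,.6275],[.4677,-.3605,.0006]),
([.7517,.5458,-.2271,2.1348,1.3027,.2386,.1988],[.4455,-.3685,.0989]),
([.8652,.7508,-.2289,1.8916,.309,.534,.7032],[.4001,-.3794,.0113])]
np.set_printoptions(precision=4,suppress=True)
r=least_squares(lambda P:np.concatenate([fk(q,P)[0]-p for q,p in D]+[np.array(P)*1e-3]),np.array([0,0,.3,0,0,.4,0,0,.4,0,0,.2]))
print(r.x.reshape(4,3),np.sqrt(r.fun@r.fun/len(D)));np.save("P.npy",r.x);P=r.x
# feasibility: radial tilt at az -0.7, reported z
az=-.68
er=np.array([np.cos(az),np.sin(az),0]);et=np.array([-er[1],er[0],0])
for zz in(.02,):
  for rad in(.5,.58,.65,.72,.78):
    o=[]
    for deg in(-60,-45,-30,-15,0,30,45,60,75):
        t=np.radians(deg) # + = inward
        zt=-er*np.sin(t)+np.array([0,0,-np.cos(t)])
        yt=et; xt=np.cross(yt,zt)
        Rm=R.from_matrix(np.c_[xt,yt,zt])
        b=ik(er*rad+[0,0,zz],Rm,[-az,.8,0,1.7,0,.6,1.5],8)[0];o.append((deg,round(b[0],3),b[1].round(1).tolist() if abs(b[1][4])>1 else ''))
    print(rad,o)
E
```

```text
[[ 0.      0.      0.2493]
 [ 0.0023 -0.0202  0.551 ]
 [-0.0052  0.0002  0.368 ]
 [ 0.0065  0.0002  0.3219]] 0.0028888001933068236
0.5 [(-60, np.float64(1.218), [1.3, 1.4, -1.3, 2.4, 2.4, 1.5, -0.4]), (-45, np.float64(0.725), [1.4, 1.2, -1.3, 2.4, 2.1, 1.3, -0.3]), (-30, np.float64(0.18), [1.4, 1.1, -1.3, 2.4, 1.9, 1.2, -0.3]), (-15, np.float64(0.0), [0.7, 0.6, -0.1, 2.3, 2.0, 0.1, -0.5]), (0, np.float64(0.0), ''), (30, np.float64(0.0), ''), (45, np.float64(0.0), ''), (60, np.float64(0.0), ''), (75, np.float64(0.287), '')]
0.58 [(-60, np.float64(0.52), [1.4, 1.5, -1.3, 2.4, 2.7, 1.6, -0.3]), (-45, np.float64(0.111), [1.4, 1.3, -1.3, 2.4, 2.3, 1.4, -0.3]), (-30, np.float64(0.0), [0.9, 0.7, -0.3, 2.3, 2.6, 0.4, -1.0]), (-15, np.float64(0.0), ''), (0, np.float64(0.0), ''), (30, np.float64(0.0), ''), (45, np.float64(0.0), ''), (60, np.float64(0.187), ''), (75, np.float64(0.792), '')]
0.65 [(-60, np.float64(0.0), [1.0, 1.1, -0.6, 2.4, 2.9, 1.4, -1.0]), (-45, np.float64(0.0), [0.8, 0.9, -0.2, 2.3, 2.9, 0.8, -1.3]), (-30, np.float64(0.0), [0.8, 0.8, -0.2, 2.1, 2.6, 0.3, -1.0]), (-15, np.flo
[... 182 characters left out ...]
), '')]
0.72 [(-60, np.float64(0.0), [1.0, 1.1, -0.6, 2.2, 2.9, 1.2, -1.0]), (-45, np.float64(0.0), [0.8, 0.9, -0.3, 2.1, 2.8, 0.6, -1.2]), (-30, np.float64(0.0), [0.7, 0.8, -0.0, 1.9, 2.7, 0.1, -1.1]), (-15, np.float64(0.0), ''), (0, np.float64(0.0), ''), (30, np.float64(0.0), ''), (45, np.float64(0.439), ''), (60, np.float64(1.046), ''), (75, np.float64(1.656), '')]
0.78 [(-60, np.float64(0.0), [0.7, 1.0, -0.2, 2.0, 3.0, 1.0, -1.4]), (-45, np.float64(0.0), [0.7, 0.9, -0.2, 1.9, 2.9, 0.5, -1.3]), (-30, np.float64(0.0), ''), (-15, np.float64(0.0), ''), (0, np.float64(0.0), ''), (30, np.float64(0.259), ''), (45, np.float64(0.821), ''), (60, np.float64(1.421), ''), (75, np.float64(2.027), '')]
```

The picture shows the block held in the jaws (scene crop 160,165), tilting outward. The centre matches a pure world-z offset of 28 mm. Outward tilt stalled at a wrist singularity, so I'll set the block down flat and radial, regrip it leaning inward (+45°), and turn through to outward (−45°).

```bash
cat > goal.py <<'E'
from fk import *
import sys
np.set_printoptions(precision=3,suppress=True)
# args: r az_deg ztrue_grasp tilt_deg(+inward) [cx cy] : grasp point location
def pose(az,tilt):
    a=np.radians(az);t=np.radians(tilt)
    er=np.array([np.cos(a),np.sin(a),0]);et=np.array([-er[1],er[0],0])
    zt=-er*np.sin(t)+np.array([0,0,-np.cos(t)])
    return er,R.from_matrix(np.c_[np.cross(et,zt),et,zt])
if __name__=="__main__":
    x,yy,zg,az,tilt=map(float,sys.argv[1:6])
    er,Rm=pose(az,tilt)
    p=np.array([x,yy,zg-.028])-Rm.as_matrix()[:,2]*.003
    s=get_state();R0=R.from_quat(s["tool_rot"]);d=p-s["eef_pos"]
    print("now",s["eef_pos"],"q",s["qpos"],"target rep",p)
    print("shift cm in tool now",R0.inv().apply(d)*100,"in goal tool",Rm.inv().apply(d)*100,"world",d*100)
    print("rotvec",(R0.inv()*Rm).as_rotvec(),"ik",[ (round(e,3),q.round(2)) for e,q in ik(p,Rm,s["qpos"],6)[:1]])
E
python3 goal.py .458 -.388 .12 -40.3 0
```

```text
now [ 0.446 -0.369  0.099] q [ 0.751  0.546 -0.227  2.134  1.306  0.239  0.197] target rep [ 0.458 -0.388  0.095]
shift cm in tool now [-1.79  -0.624  1.302] in goal tool [-2.153 -0.683  0.431] world [ 1.2   -1.914 -0.431]
rotvec [-0.066  0.413 -0.001] ik [(np.float64(0.0), array([ 1.06,  0.75, -0.67,  1.7 ,  0.57,  0.9 ,  1.02]))]
```

```bash
python3 -m inch '[[0,0,0,-0.022,0.138,0],[0,0,0,-0.022,0.138,0],[0,0,0,-0.022,0.138,0],[-2.15,-0.68,0.43,0,0,0],[0,0,0,0,0,0],[0,0,0,0,0,0]]' >/dev/null; python3 goal.py .458 -.388 .0266 -40.3 0
```

```text
now [ 0.457 -0.401  0.097] q [ 1.019  0.69  -0.591  1.811  0.706  0.71   0.879] target rep [ 0.458 -0.388  0.002]
shift cm in tool now [2.17  1.532 9.247] in goal tool [0.752 1.046 9.534] world [ 0.103  1.284 -9.534]
rotvec [-0.054  0.149 -0.015] ik [(np.float64(0.0), array([ 1.04,  0.89, -0.65,  1.75,  0.74,  0.76,  0.88]))]
```

```bash
python3 -m inch '[[0,0,0,-0.054,0.138,-0.015],[0.75,1.05,4,0,0.011,0],[0,0,3,0,0,0],[0,0,0,0,0,0],[0,0,0,0,0,0]]' >/dev/null; python3 goal.py .458 -.388 .0266 -40.3 0
```

```text
now [ 0.459 -0.387  0.028] q [ 1.023  0.843 -0.61   1.735  0.656  0.778  0.957] target rep [ 0.458 -0.388  0.002]
shift cm in tool now [ 0.005 -0.093  2.607] in goal tool [ 0.005 -0.096  2.607] world [-0.066 -0.07  -2.607]
rotvec [-0.001 -0.     0.003] ik [(np.float64(0.0), array([ 1.1 ,  0.92, -0.76,  1.75,  0.84,  0.83,  0.8 ]))]
```

```bash
python3 -m inch '[[0,0,2,0,0,0],[0,0,0.65,0,0,0],[0,0,0,0,0,0],[0,0,0,0,0,0]]'; python3 -m inch '[[0,0,0,0,0,0],[0,0,0,0,0,0],[0,0,0,0,0,0],[0,0,-3,0,0,0],[0,0,-3,0,0,0],[0,0,0,0,0.14,0],[0,0,0,0,0.14,0],[0,0,0,0,0.14,0],[0,0,0,0,0.14,0],[0,0,0,0,0.14,0]]' 60;  python3 -m inch '[[0,0,0,0,0.085,0],[0,0,0,0,0,0],[0,0,0,0,0,0]]'>/dev/null;  python3 goal.py .458 -.388 .021 -40.3 45
```

```text
time_s: 23.3
eef_pos: [0.4594, -0.3886, 0.0022]
tool_rot: [0.344, 0.939, -0.001, 0.001]
ft_force: [0.2, 0.3, -0.6]
grip_width: 0.0479
grip_force: 24.9
time_s: 24.3
eef_pos: [0.4593, -0.3888, 0.0619]
tool_rot: [0.323, 0.882, 0.119, -0.323]
ft_force: [1.1, -0.2, -0.4]
grip_width: 0.071
grip_force: 0.0
now [ 0.459 -0.388  0.06 ] q [ 0.878  1.222 -0.602  0.907  0.373  1.907  1.25 ] target rep [ 0.46  -0.389 -0.005]
shift cm in tool now [-4.702 -0.069  4.507] in goal tool [-4.709 -0.069  4.499] world [ 0.069 -0.148 -6.511]
rotvec [-0.001  0.002  0.001] ik [(np.float64(0.0), array([ 0.84,  1.28, -0.48,  0.9 ,  0.32,  1.82,  1.31]))]
```

```bash
python3 -m inch '[[-2.35,0,2.25,0,0,0],[-1.5,-0.07,1.5,0,0,0],[-0.85,0,0.75,0,0,0],[0,0,0,0,0,0],[0,0,0,0,0,0]]'; python3 -m inch '[[0,0,0,0,0,0],[0,0,0,0,0,0],[0,0,0,0,0,0],[0,0,0,0,0,0],[0,0,0,0,0,0],[0,0,0,0,0,0]]' 255 30; python3 goal.py .525 -.445 .15 -40.3 -45
```

```text
time_s: 25.1
eef_pos: [0.458, -0.3895, 0.0015]
tool_rot: [0.317, 0.867, 0.132, -0.361]
ft_force: [-2.2, 0.1, 12.6]
grip_width: 0.0711
grip_force: 6.6
time_s: 25.7
eef_pos: [0.459, -0.3893, 0.0015]
tool_rot: [0.317, 0.867, 0.132, -0.36]
ft_force: [-0.5, 0.0, 12.3]
grip_width: 0.0477
grip_force: 40.7
now [ 0.459 -0.389  0.001] q [ 0.875  1.295 -0.59   0.899  0.398  1.847  1.259] target rep [ 0.523 -0.444  0.124]
shift cm in tool now [  2.746   0.02  -14.621] in goal tool [-14.626   0.024  -2.717] world [ 6.438 -5.429 12.263]
rotvec [ 0.001 -1.573  0.002] ik [(np.float64(0.0), array([ 0.93,  0.65, -0.4 ,  2.14,  2.61,  0.49, -0.99]))]
```

```bash
python3 -m inch '[[0.75,0,-3.65,0,0,0],[0.75,0,-3.65,0,0,0],[0.75,0,-3.65,0,0,0],[0.5,0,-3.65,0,0,0],[0,0,0,0,-0.131,0],[0,0,0,0,-0.131,0],[0,0,0,0,-0.131,0],[0,0,0,0,-0.131,0],[0,0,0,0,-0.131,0],[0,0,0,0,-0.131,0]]'; python3 -m inch '[[0,0,0,0,-0.131,0],[0,0,0,0,-0.131,0],[0,0,0,0,-0.131,0],[0,0,0,0,-0.131,0],[0,0,0,0,-0.131,0],[0,0,0,0,-0.131,0],[0,0,0,0,0,0]]'; python3 goal.py .525 -.445 .15 -40.3 -45
```

```text
time_s: 26.7
eef_pos: [0.4818, -0.4124, 0.0697]
tool_rot: [0.346, 0.938, -0.003, -0.001]
ft_force: [0.2, -0.4, -1.6]
grip_width: 0.0478
grip_force: 30.0
time_s: 27.4
eef_pos: [0.4991, -0.4228, 0.0985]
tool_rot: [0.337, 0.908, -0.089, 0.232]
ft_force: [-0.3, 0.5, -1.0]
grip_width: 0.048
grip_force: 30.0
now [ 0.499 -0.423  0.099] q [ 0.603  0.609  0.074  2.021 -0.677  0.015  2.188] target rep [ 0.523 -0.444  0.124]
shift cm in tool now [-4.035 -0.008 -0.705] in goal tool [-4.072 -0.02   0.45 ] world [ 2.425 -2.083  2.561]
rotvec [-0.01  -0.283 -0.003] ik [(np.float64(0.0), array([ 1.15,  0.74, -0.76,  2.14,  2.32,  0.64, -0.61]))]
```

```bash
python3 -m inch '[[-1,0,0,0,0.12,0],[-1,0,0,0,0.12,0],[-1,0,0,0.1,0,0],[-1,0,0,0.14,0,0],[0,0,0,0.14,0,0],[0,0,0,0,0,0]]' | head -3;python3 goal.py .525 -.445 .15 -40.3 -45;python3 -m inch '[[0,0,0,0,-0.1,0],[0,0,0,0,-0.1,0],[0,0,0,0,-0.1,0],[0,0,0,0,-0.1,0],[0,0,0,0,-0.1,0],[0,0,0,0,-0.1,0],[0,0,0,0,0,0]]' |head -3; python3 goal.py .525 -.445 .15 -40.3 -45
```

```text
time_s: 28.0
eef_pos: [0.5311, -0.4364, 0.0995]
tool_rot: [0.357, 0.903, -0.229, 0.074]
now [ 0.531 -0.436  0.1  ] q [-0.036  0.904  0.888  1.712 -0.447  0.545  1.71 ] target rep [ 0.523 -0.444  0.124]
shift cm in tool now [-0.609 -1.87  -1.813] in goal tool [-1.655 -1.049 -1.821] world [-0.769 -0.724  2.458]
rotvec [-0.374 -0.476  0.102] ik [(np.float64(0.0), array([ 0.9 ,  0.65, -0.36,  2.14,  2.64,  0.48, -1.03]))]
time_s: 28.7
eef_pos: [0.5641, -0.441, 0.1403]
tool_rot: [0.317, 0.865, -0.305, 0.242]
now [ 0.564 -0.441  0.14 ] q [-0.137  0.855  0.873  1.935 -1.34   0.015  2.546] target rep [ 0.523 -0.444  0.124]
shift cm in tool now [ 3.657 -2.393  0.391] in goal tool [ 3.216 -2.835 -0.933] world [-4.071 -0.265 -1.614]
rotvec [-0.378 -0.092  0.157] ik [(np.float64(0.0), array([ 0.88,  0.64, -0.33,  2.14,  2.68,  0.47, -1.07]))]
```

```bash
python3 -m inch '[[0,0,0,-0.1,0,0.03],[0,0,0,-0.1,0,0.03],[0,0,0,-0.1,-0.03,0.03],[0,0,0,-0.1,-0.03,0.03],[0,0,0,0,0,0]]' | head -3;python3 goal.py .56 -.445 .15 -38 -45
python3 - <<'E'
from fk import *
s=get_state();print(fk(s["qpos"],P)[0]-s["eef_pos"])
E
```

```text
time_s: 29.2
eef_pos: [0.5751, -0.4604, 0.1753]
tool_rot: [0.328, 0.884, -0.122, 0.31]
now [ 0.575 -0.46   0.175] q [ 0.505  0.579  0.164  1.89  -1.355  0.014  2.821] target rep [ 0.558 -0.444  0.124]
shift cm in tool now [5.052 0.229 2.499] in goal tool [5.283 0.284 1.956] world [-1.679  1.672 -5.119]
rotvec [-0.045 -0.107 -0.03 ] ik [(np.float64(0.517), array([ 0.62,  0.61,  0.04,  1.9 , -1.3 ,  0.01,  2.84]))]
[-0.0008486   0.00450194 -0.00027443]
```

```bash
python3 -m inch '[[0,0,0,0,0.13,0],[0,0,0,0,0.13,0],[0,0,0,0,0.13,0],[0,0,0,0,0.13,0],[0,0,0,-0.14,0,0],[0,0,0,-0.14,0,0],[0,0,0,-0.14,0,0],[0,0,0,0,0,0]]' | head -3;python3 goal.py .53 -.445 .15 -40 -45;python3 -m inch '[[0,0,0,0,-0.1,0],[0,0,0,0,-0.1,0],[0,0,0,0,-0.1,0],[0,0,0,0,-0.1,0],[0,0,0,0,-0.1,0],[0,0,0,0,-0.1,0],[0,0,0,0,0,0]]' |head -3; python3 goal.py .53 -.445 .15 -40 -45
```

```text
time_s: 30.0
eef_pos: [0.5819, -0.4622, 0.1473]
tool_rot: [0.301, 0.917, 0.145, 0.216]
now [ 0.582 -0.462  0.147] q [ 0.557  0.793  0.519  1.52  -1.085  1.003  2.514] target rep [ 0.528 -0.444  0.124]
shift cm in tool now [ 5.743 -2.1   -0.331] in goal tool [ 5.384 -2.02  -2.104] world [-5.355  1.856 -2.32 ]
rotvec [ 0.419 -0.463 -0.106] ik [(np.float64(0.572), array([ 0.62,  0.58,  0.06,  1.94, -1.31,  0.01,  2.84]))]
time_s: 30.7
eef_pos: [0.6421, -0.4755, 0.2224]
tool_rot: [0.359, 0.836, 0.071, 0.408]
now [ 0.642 -0.476  0.222] q [ 1.021  0.656 -0.409  1.735 -1.357  0.169  2.836] target rep [ 0.528 -0.444  0.124]
shift cm in tool now [12.954 -7.889 -2.45 ] in goal tool [14.558 -4.865 -0.657] world [-11.369   3.188  -9.829]
rotvec [ 0.345 -0.032 -0.255] ik [(np.float64(0.572), array([ 0.62,  0.58,  0.06,  1.94, -1.31,  0.01,  2.84]))]
```

```bash
python3 - <<'E'
from fk import *;from goal import pose
np.set_printoptions(precision=3,suppress=True)
b=get_image("top")
for n,c in(("bottle",(446,150)),("pot",(410,112)),("pot2",(400,118)),("trowel",(451,192))): print(n,at_z(b,c,0.0),at_z(b,c,.1)[:2])
for r_ in(.78,.80,.82):
  for t in(-30,-32,-34,-36,-38):
    er,Rm=pose(-18,t);e,q=ik(er*r_+[0,0,.008],Rm,[.31,1.1,0,1.4,0,.1,1.57],4)[0];print(r_,t,round(e,3),q)
for r_ in(.5,.53,.56,.59):
  for t in(45,50,55,60):
    er,Rm=pose(-30,t);e,q=ik(er*r_+[0,0,.025],Rm,[.52,1.2,0,1,0,1.8,1.57],4)[0];print(r_,t,round(e,3),q)
for t in(-45,-40,-35,-30):
    er,Rm=pose(10,t);e,q=ik(np.array([.69,.125,.14]),Rm,[-.18,.8,0,1.4,0,.1,1.57],4)[0];print("mat",t,round(e,3),q)
E
python3 goal.py .762 -.248 .12 -18 -30
```

```text
bottle [ 0.785 -0.427  0.   ] [ 0.759 -0.398]
pot [ 0.929 -0.304  0.   ] [ 0.894 -0.283]
pot2 [ 0.907 -0.267  0.   ] [ 0.874 -0.248]
trowel [ 0.632 -0.436  0.   ] [ 0.616 -0.406]
0.78 -30 0.0 [ 0.371  0.88  -0.155  1.707  1.316  0.128  0.281]
0.78 -32 0.0 [ 0.334  0.878 -0.092  1.741  1.976  0.088 -0.402]
0.78 -34 0.0 [ 0.432  0.889 -0.255  1.769  2.077  0.215 -0.442]
0.78 -36 0.0 [ 0.365  0.885 -0.142  1.799  2.555  0.203 -0.961]
0.78 -38 0.0 [ 0.435  0.898 -0.257  1.825  2.482  0.301 -0.841]
0.8 -30 0.0 [ 0.269  0.899  0.025  1.644 -0.024  0.076  1.559]
0.8 -32 0.0 [ 0.268  0.897  0.024  1.676 -0.006  0.011  1.541]
0.8 -34 0.0 [ 0.373  0.9   -0.158  1.709  2.01   0.138 -0.407]
0.8 -36 0.0 [ 0.332  0.9   -0.087  1.739  2.59   0.147 -1.013]
0.8 -38 0.0 [ 0.511  0.931 -0.39   1.764  2.213  0.339 -0.509]
0.82 -30 0.0 [ 0.317  0.919 -0.059  1.579  0.449  0.133  1.12 ]
0.82 -32 0.0 [0.271 0.918 0.023 1.612 0.003 0.054 1.533]
0.82 -34 0.0 [ 0.318  0.916 -0.065  1.646  1.785  0.064 -0.215]
0.82 -36 0.0 [ 0.326  0.918 -0.079  1.677  2.421  0.108 -0.846]
0.82 -38 0.0 [ 0.471  0.939 -0.327  1
[... 925 characters left out ...]
486  1.308  0.047  0.8   -0.052  1.98   1.572]
0.59 60 0.256 [ 0.486  1.311  0.045  0.832 -0.05   1.98   1.572]
mat -45 0.0 [ 0.     0.626 -0.337  2.094  2.593  0.408 -0.991]
mat -40 0.0 [-0.048  0.602 -0.262  2.025  2.363  0.245 -0.781]
mat -35 0.0 [-0.238  0.588  0.023  1.951  2.062  0.017 -0.535]
mat -30 0.0 [-0.091  0.597 -0.196  1.868  0.706  0.208  0.862]
now [ 0.64  -0.477  0.22 ] q [ 1.02   0.657 -0.404  1.736 -1.357  0.171  2.837] target rep [ 0.761 -0.248  0.095]
shift cm in tool now [18.084 18.123 13.088] in goal tool [ 2.506 25.493 13.061] world [ 12.025  22.898 -12.564]
rotvec [ 0.144  0.303 -0.511] ik [(np.float64(0.0), array([ 0.1 ,  0.81,  0.33,  1.61, -0.79,  0.3 ,  2.23]))]
```

```bash
python3 -m inch '[[0,0,0,0.036,0.076,-0.128],[0,0,0,0.036,0.076,-0.128],[0,0,0,0.036,0.076,-0.128],[0,0,0,0.036,0.076,-0.128],[0.42,4.25,2.18,0,0,0],[0.42,4.25,2.18,0,0,0],[0.42,4.25,2.18,0,0,0],[0.42,4.25,2.18,0,0,0],[0.42,4.25,2.18,0,0,0],[0.42,4.25,2.18,0,0,0]]' | head -3;python3 -m inch '[[0,0,0,0,0,0]]'|head -1;python3 goal.py .770 -.250 .075 -18 -32
```

```text
time_s: 31.75
eef_pos: [0.7721, -0.2496, 0.1018]
tool_rot: [0.168, 0.948, -0.034, 0.27]
time_s: 31.85
now [ 0.774 -0.235  0.097] q [ 0.114  0.796  0.268  1.613 -0.746  0.269  2.162] target rep [ 0.768 -0.25   0.05 ]
shift cm in tool now [ 2.519 -1.685  3.964] in goal tool [ 2.634 -1.518  3.957] world [-0.6   -1.401 -4.752]
rotvec [ 0.023 -0.018 -0.029] ik [(np.float64(0.0), array([ 0.19,  0.85,  0.15,  1.64, -0.77,  0.13,  2.26]))]
```

```bash
python3 -m inch '[[1.25,-0.85,2,0.023,-0.04,-0.029],[1.3,-0.85,2,0,0,0],[0,0,0,0,0,0],[0,0,0,0,0,0]]' | head -3;python3 goal.py .770 -.250 .042 -18 -34
```

```text
time_s: 32.25
eef_pos: [0.7671, -0.2676, 0.0554]
tool_rot: [0.157, 0.944, -0.051, 0.287]
now [ 0.767 -0.268  0.055] q [ 0.24   0.841  0.102  1.666 -0.767  0.063  2.279] target rep [ 0.768 -0.249  0.016]
shift cm in tool now [2.551 1.786 2.965] in goal tool [2.537 1.768 2.988] world [ 0.135  1.815 -3.896]
rotvec [-0.015 -0.002 -0.011] ik [(np.float64(0.0), array([ 0.3 ,  0.89, -0.03,  1.68,  2.15,  0.05, -0.6 ]))]
```

```bash
python3 -m inch '[[1.1,0,1.6,0,0,0],[1,0,1.5,0,0,0],[0,0,0,0,0,0],[0,0,0,0,0,0]]';python3 goal.py .770 -.265 .038 -18 -34 | head -1; python3 -m inch '[[0.2,0,0.3,0,0,0],[0.2,0,0.3,0,0,0],[0,0,0,0,0,0]]' - 5; python3 goal.py .770 -.265 .038 -18 -34
```

```text
time_s: 32.65
eef_pos: [0.7739, -0.2686, 0.0259]
tool_rot: [0.157, 0.944, -0.051, 0.288]
ft_force: [2.1, 0.1, 2.7]
grip_width: 0.0477
grip_force: 30.0
now [ 0.774 -0.269  0.026] q [ 0.268  0.89   0.052  1.653 -1.014  0.015  2.54 ] target rep [ 0.768 -0.264  0.012]
time_s: 32.95
eef_pos: [0.7761, -0.2693, 0.0212]
tool_rot: [0.157, 0.944, -0.05, 0.287]
ft_force: [2.2, -0.1, 4.8]
grip_width: 0.0482
grip_force: 5.0
now [ 0.776 -0.269  0.021] q [ 0.269  0.899  0.052  1.645 -1.122  0.014  2.649] target rep [ 0.768 -0.264  0.012]
shift cm in tool now [1.22  0.211 0.224] in goal tool [1.218 0.222 0.225] world [-0.773  0.484 -0.868]
rotvec [-0.014 -0.002 -0.011] ik [(np.float64(0.039), array([ 0.3 ,  0.9 ,  0.02,  1.65, -1.28,  0.01,  2.84]))]
```

Run:
```python
from h import *
a=get_image("scene");b=get_image("top")
pa=proj(a,[.79,-.272,.035]);pb=proj(b,[.79,-.272,.035]);print(pa,pb)
f=lambda i,p,k:cv2.resize(i["frame"][int(p[1])-33:int(p[1])+33,int(p[0])-33:int(p[0])+33],None,fx=k,fy=k,interpolation=cv2.INTER_CUBIC)
cv2.imwrite("pics/m6.png",np.clip(np.hstack([f(a,pa,6),f(b,pb,6)]).astype(int)*2,0,255).astype(np.uint8)[:,:,::-1])
```

```text
[199.20763643 266.97205449] [404.66588056 146.79290635]
```

View pics/m6.png

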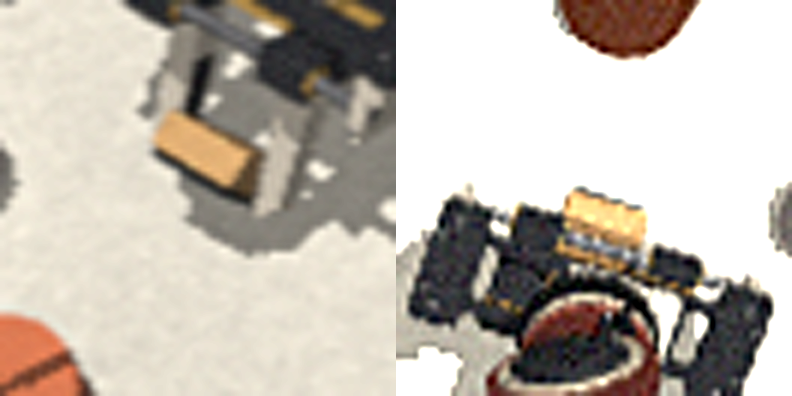

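The block is held at the right spot, but still leaning outward. I'll pivot it upright by pulling its top inward with a loose grip, and measure the lean by fitting a box to the masks.

```bash
cat > lean.py <<'E'
from h import *
from scipy.optimize import minimize
def hull(im,c,az,lean):
    er=np.array([np.cos(az),np.sin(az),0]);et=np.array([-er[1],er[0],0]);ez=np.array([0,0,1.])
    up=ez*np.cos(lean)+er*np.sin(lean);out=er*np.cos(lean)-ez*np.sin(lean)
    pts=[c+up*35e-3*i+et*24e-3*j+out*12e-3*k for i in(-1,1) for j in(-1,1) for k in(-1,1)]
    m=np.zeros((400,640),np.uint8);cv2.fillConvexPoly(m,cv2.convexHull(np.array([proj(im,p) for p in pts]).round().astype(np.int32)),1);return m>0
def fit(c0,az,leans):
    ims=[get_image("scene"),get_image("top")];ms=[]
    for i in ims:
        p=proj(i,c0);c=[d for d in trace(i,"block") if np.hypot(*(np.array(d["at"])-p))<18];ms.append(c[0]["mask"] if c else None)
    print("masks",[None if m is None else int(m.sum()) for m in ms])
    out=[]
    for L in leans:
        for dr in np.arange(-.02,.021,.004):
            for dt in np.arange(-.008,.009,.004):
                l=np.radians(L);c=np.array([c0[0]+dr*np.cos(az)-dt*np.sin(az),c0[1]+dr*np.sin(az)+dt*np.cos(az),35e-3*abs(np.cos(l))+12e-3*abs(np.sin(l))])
                s=0
                for i,m in zip(ims,ms):
                    if m is None: continue
                    h=hull(i,c,az,l);s+=(h&m).sum()/max(1,m.sum())-.6*(h&~m).sum()/h.sum()
                out.append((s,L,c.round(4)))
    out.sort(key=lambda t:-t[0]);best={}
    for s,L,c in out: best.setdefault(L,(round(float(s),3),c))
    for L in leans: print(L,best[L])
E
python3 - <<'E'
from lean import *
fit(np.array([.79,-.272,.035]),np.radians(-18),[0,8,16,24,32,45])
E
python3 -m inch '[[0.4,0,-0.26,0,0,0],[0.4,0,-0.26,0,0,0],[0.4,0,-0.26,0,0,0],[0.4,0,-0.26,0,0,0],[0,0,0,0,0,0]]'
python3 - <<'E'
from lean import *
fit(np.array([.78,-.269,.035]),np.radians(-18),[-16,-8,0,8,16,24,32])
E
```

```text
masks [199, None]
0 (0.737, array([ 0.7697, -0.2696,  0.035 ]))
8 (0.775, array([ 0.7697, -0.2696,  0.0363]))
16 (0.746, array([ 0.771 , -0.2658,  0.037 ]))
24 (0.719, array([ 0.7685, -0.2734,  0.0369]))
32 (0.707, array([ 0.7685, -0.2734,  0.036 ]))
45 (0.599, array([ 0.7685, -0.2734,  0.0332]))
time_s: 33.75
eef_pos: [0.7583, -0.2634, 0.0203]
tool_rot: [0.16, 0.946, -0.048, 0.278]
ft_force: [-1.8, 1.1, 3.3]
grip_width: 0.048
grip_force: 5.0
masks [191, 64]
-16 (1.331, array([ 0.7635, -0.2679,  0.037 ]))
-8 (1.318, array([ 0.7597, -0.2666,  0.0363]))
0 (1.257, array([ 0.761 , -0.2628,  0.035 ]))
8 (1.063, array([ 0.761 , -0.2628,  0.0363]))
16 (0.941, array([ 0.761 , -0.2628,  0.037 ]))
24 (0.851, array([ 0.7597, -0.2666,  0.0369]))
32 (0.963, array([ 0.7585, -0.2704,  0.036 ]))
```

```bash
python3 -m inch '[[-0.4,0,0.26,0,0,0],[0,0,0,0,0,0]]'; python3 -m inch '[[0,0,0,0,0,0],[0,0,0,0,0,0],[0,0,0,0,0,0],[0,0,0,0,0,0]]' 80 | head -5;  python3 - <<'E'
from lean import *
fit(np.array([.765,-.265,.035]),np.radians(-18),[-80,-16,-8,0,8,16,80])
E
```

```text
time_s: 34.15
eef_pos: [0.7634, -0.2652, 0.0195]
tool_rot: [0.16, 0.946, -0.048, 0.278]
ft_force: [0.6, 0.6, 2.0]
grip_width: 0.0479
grip_force: 5.0
time_s: 34.55
eef_pos: [0.7627, -0.2655, 0.0193]
tool_rot: [0.161, 0.946, -0.048, 0.277]
ft_force: [0.6, 0.5, -0.3]
grip_width: 0.0637
masks [411, 223]
-80 (1.67, array([ 0.784 , -0.2712,  0.0179]))
-16 (0.996, array([ 0.7865, -0.2636,  0.037 ]))
-8 (1.12, array([ 0.7853, -0.2674,  0.0363]))
0 (1.223, array([ 0.7853, -0.2674,  0.035 ]))
8 (1.189, array([ 0.7853, -0.2674,  0.0363]))
16 (1.069, array([ 0.784 , -0.2712,  0.037 ]))
80 (1.67, array([ 0.784 , -0.2712,  0.0179]))
```

```bash
python3 - <<'E'
from h import *
for n in("scene","top"):
    i=get_image(n);p=proj(i,[.784,-.271,.024])
    for d in trace(i,"block"):
        q=at_z(i,d["at"],.024);w=np.array([at_z(i,x,.024)[:2] for x in np.argwhere(d["mask"])[:,::-1].astype(float)])
        er=cv2.erode(d["mask"].astype(np.uint8),np.ones((3,3)))>0
        print(n,round(d["conf"],2),np.round(d["at"],0),q.round(3),d["mask"].sum(),np.median(i["frame"][er],0) if er.any() else '',cv2.minAreaRect((w*1000).astype(np.float32)))
    f=i["frame"][int(p[1])-33:int(p[1])+33,int(p[0])-33:int(p[0])+33]
    (A:=[]) if n=="scene" else 0
    A.append(cv2.resize(f,None,fx=6,fy=6,interpolation=cv2.INTER_CUBIC))
cv2.imwrite("pics/m7.png",np.clip(np.hstack(A).astype(int)*2,0,255).astype(np.uint8)[:,:,::-1])
E
python3 st.py
```

```text
scene 0.81 [201. 266.] [ 0.781 -0.272  0.024] 432 [109.  85.  56.] ((788.6737060546875, -270.4952392578125), (56.02715301513672, 73.57218933105469), 70.93018341064453)
scene 0.68 [239. 194.] [ 0.508 -0.242  0.024] 116 [108.  84.  56.] ((503.9654235839844, -245.31024169921875), (53.45493698120117, 29.311946868896484), 17.014265060424805)
scene 0.53 [175. 188.] [ 0.529 -0.454  0.024] 140 [110.  85.  57.] ((517.7302856445312, -457.83544921875), (43.562347412109375, 48.76141357421875), 21.504854202270508)
top 0.58 [404. 146.] [ 0.797 -0.273  0.024] 220 [155.  119.5  78. ] ((788.9837646484375, -273.9775390625), (47.741600036621094, 63.07339096069336), 72.14912414550781)
top 0.49 [461. 225.] [ 0.511 -0.456  0.024] 160 [158. 121.  78.] ((509.11517333984375, -461.25799560546875), (37.96084976196289, 53.49165725708008), 23.55933380126953)
34.95 [ 0.2421  0.8895  0.0984  1.671  -1.3211  0.0476  2.8236] [ 0.7631 -0.2654  0.0198] w 0.0637594133984121 0.0 [-0.4959 -0.1886 -0.0076]
[[-0.7941  0.3302  0.5102]
 [ 0.2774  0.9439 -0.1792]
 [-0.5407 -0.0008 -0.8412]]
```

View pics/m7.png

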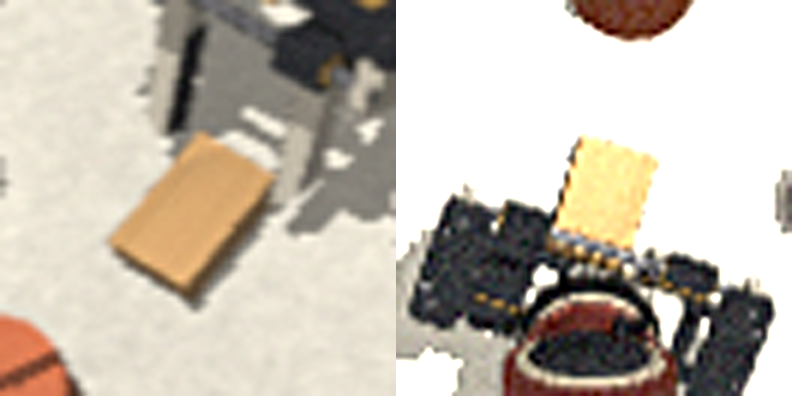

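The block lay down flat again: wooden back up, at (0.786,−0.271), along −18.5°, still free. The 45° grip was too shallow. New plan:
1. Grip it vertically and deep, near its inner end.
2. Tilt inward ~80° close to the base to stand it up.
3. Tip it over outward so the carved face is up.
4. Carry it vertically to the mat.

```bash
python3 -m inch '[[-2.1,0,-3.3,0,0,0],[-2.1,0,-3.3,0,0,0],[0,0,0,0,0.143,0],[0,0,0,0,0.143,0],[0,0,0,0,0.143,0],[0,0,0,0,0.143,0],[0,0,0,0,0,0]]' 40 | head -3; python3 goal.py .769 -.265 .07 -18.5 0
python3 - <<'E'
from fk import *;from goal import pose
for r_ in(.40,.42,.45,.48):
  for t in(70,75,80,85):
    er,Rm=pose(-25,t);e,q=ik(er*r_+[0,0,.03],Rm,[.43,1.3,0,1.26,0,1.95,1.57],3)[0];print(r_,t,round(e,3),q.round(2))
E
```

```text
time_s: 35.65
eef_pos: [0.7715, -0.264, 0.087]
tool_rot: [0.16, 0.986, -0.0, 0.041]
now [ 0.772 -0.264  0.087] q [ 0.008  1.077  0.806  1.061 -0.776  1.197  1.995] target rep [ 0.769 -0.265  0.045]
shift cm in tool now [ 0.547 -0.228  4.163] in goal tool [ 0.209 -0.176  4.196] world [-0.254 -0.101 -4.196]
rotvec [0.013 0.081 0.002] ik [(np.float64(0.0), array([ 0.17,  1.1 ,  0.41,  0.94, -0.39,  1.17,  1.77]))]
0.4 70 0.0 [ 0.5   1.2  -0.17  1.41  0.05  1.76  1.43]
0.4 75 0.0 [ 0.49  1.25 -0.16  1.37  0.04  1.84  1.43]
0.4 80 0.0 [ 0.55  1.31 -0.29  1.33  0.09  1.93  1.33]
0.4 85 0.027 [ 0.4   1.34  0.02  1.3  -0.04  1.98  1.57]
0.42 70 0.0 [ 0.42  1.22 -0.02  1.34 -0.02  1.8   1.54]
0.42 75 0.0 [ 0.51  1.27 -0.2   1.3   0.06  1.9   1.41]
0.42 80 0.0 [ 0.52  1.32 -0.23  1.25  0.07  1.98  1.38]
0.42 85 0.164 [ 0.4   1.34  0.02  1.27 -0.04  1.98  1.57]
0.45 70 0.0 [ 0.52  1.26 -0.23  1.23  0.08  1.9   1.39]
0.45 75 0.0 [ 0.41  1.3  -0.01  1.18 -0.02  1.97  1.55]
0.45 80 0.174 [ 0.4   1.32  0.03  1.2  -0.04  1.98  1.57]
0.45 85 0.365 [ 0.4   1.33  0.02  1.23 -0.04  1.98  1.57]
0.48 70 0.0 [ 0.44  1.29 -0.06  1.1   0.    1.97  1.51]
0.48 75 0.176 [ 0.4   1.31  0.03  1.12 -0.04  1.98  1.57]
0.48 80 0.371 [ 0.4   1.32  0.03  1.15 -0.04  1.98  1.57]
0.48 85 0.564 [ 0.4   1.33  0.03  1.18 -0.04  1.98  1.57]
```

```bash
python3 -m inch '[[0,0,0,0.013,0.081,0.002],[0.21,-0.18,4,0,0,0],[0,0,2.5,0,0,0],[0,0,1.5,0,0,0],[0,0,0,0,0,0],[0,0,0,0,0,0]]' | head -4; python3 goal.py .769 -.265 .021 -18.5 0|head -3
```

```text
time_s: 36.25
eef_pos: [0.766, -0.2651, 0.0091]
tool_rot: [0.163, 0.987, 0.001, 0.0]
ft_force: [0.5, -0.7, 0.5]
now [ 0.766 -0.265  0.009] q [ 0.03   1.187  0.784  1.015 -0.78   1.203  1.972] target rep [ 0.769 -0.265 -0.004]
shift cm in tool now [-0.28   0.104  1.313] in goal tool [-0.281  0.105  1.313] world [ 0.3    0.01  -1.313]
rotvec [ 0.001  0.    -0.005] ik [(np.float64(0.0), array([ 0.2 ,  1.13,  0.3 ,  0.96, -0.31,  1.08,  1.73]))]
```

```bash
python3 -m inch '[[-0.2,0.1,0.8,0,0,0],[0,0,0.5,0,0,0],[0,0,0,0,0,0]]' | head -4; python3 -m inch '[[0,0,0,0,0,0],[0,0,0,0,0,0],[0,0,0,0,0,0],[0,0,0,0,0,0],[0,0,0,0,0,0],[0,0,0,0,0,0],[0,0,-4,0,0,0],[0,0,-4,0,0,0],[0,0,-4,0,0,0],[0,0,0,0,0,0]]' 255 55; python3 goal.py .442 -.154 .15 -19 0
```

```text
time_s: 36.55
eef_pos: [0.7682, -0.2643, -0.0052]
tool_rot: [0.163, 0.987, 0.001, -0.0]
ft_force: [-0.5, 0.1, -0.3]
time_s: 37.55
eef_pos: [0.771, -0.2669, 0.1233]
tool_rot: [0.162, 0.987, -0.002, 0.005]
ft_force: [0.3, 0.3, -0.0]
grip_width: 0.0474
grip_force: 54.8
now [ 0.771 -0.267  0.123] q [ 0.038  1.086  0.828  0.914 -0.728  1.37   1.919] target rep [ 0.442 -0.154  0.125]
shift cm in tool now [34.777  0.146 -0.553] in goal tool [34.782 -0.038 -0.174] world [-32.899  11.288   0.174]
rotvec [-0.001  0.011  0.005] ik [(np.float64(0.0), array([ 0.04,  0.5 ,  0.37,  2.04, -0.29,  0.66,  1.84]))]
```

```bash
python3 -m inch '[[4.9,0,0,0,0,0],[4.9,0,0,0,0,0],[4.9,0,0,0,0,0],[4.9,0,0,0,0,0],[4.9,0,0,0,0,0],[4.9,0,0,0,0,0],[4.9,0,0,0,0,0],[0,0,0,0,0.14,0],[0,0,0,0,0.14,0],[0,0,0,0,0.14,0]]' | head -3; python3 -m inch '[[0,0,0,0,0.14,0],[0,0,0,0,0.14,0],[0,0,0,0,0.14,0],[0,0,0,0,0.14,0],[0,0,0,0,0.14,0],[0,0,0,0,0.14,0],[0,0,0,0,0.14,0],[0,0,0,0,0,0]]' ; python3 goal.py .382 -.131 .10 -19 82
```

```text
time_s: 38.55
eef_pos: [0.4429, -0.1533, 0.1158]
tool_rot: [0.16, 0.964, 0.036, -0.209]
time_s: 39.35
eef_pos: [0.4392, -0.1507, 0.1118]
tool_rot: [0.127, 0.822, 0.097, -0.546]
ft_force: [-0.6, -0.6, -0.6]
grip_width: 0.0477
grip_force: 54.8
now [ 0.439 -0.151  0.112] q [ 0.252  1.123  0.108  1.219 -0.072  1.98   1.644] target rep [ 0.385 -0.132  0.072]
shift cm in tool now [-1.412 -0.019  6.825] in goal tool [-3.094  0.005  6.245] world [-5.439  1.878 -3.934]
rotvec [-0.004  0.256  0.023] ik [(np.float64(0.044), array([ 0.29,  1.25,  0.02,  1.33, -0.04,  1.98,  1.57]))]
```

```bash
python3 -m inch '[[-0.7,0,3.4,0,0,0],[-0.7,0,3.4,0,0,0],[0,0,0,0,0.13,0.012],[0,0,0,0,0.12,0.012],[0,0,0,0,0,0]]' ; python3 goal.py .382 -.131 .065 -19 80
cat > col.py <<'E'
from h import *
for n in("scene","top"):
    i=get_image(n)
    for d in trace(i,"block"): print(n,round(d["conf"],2),np.round(d["at"],0),at_z(i,d["at"],.03).round(3),d["mask"].sum(),np.median(i["frame"][d["mask"]],0))
E
python3 col.py
```

```text
time_s: 39.85
eef_pos: [0.3746, -0.1312, 0.0673]
tool_rot: [0.129, 0.746, 0.101, -0.646]
ft_force: [-0.5, -1.0, -0.2]
grip_width: 0.0477
grip_force: 54.8
now [ 0.375 -0.131  0.067] q [ 0.279  1.247  0.045  1.341 -0.042  1.979  1.575] target rep [ 0.385 -0.132  0.038]
shift cm in tool now [-3.086  0.311 -0.547] in goal tool [-3.105  0.266 -0.459] world [ 1.024 -0.071 -2.978]
rotvec [-0.006 -0.028 -0.016] ik [(np.float64(0.0), array([ 0.43,  1.3 , -0.25,  1.31,  0.07,  1.95,  1.36]))]
scene 0.68 [172. 188.] [ 0.531 -0.461  0.03 ] 116 [112.  87.  58.]
scene 0.57 [276. 162.] [ 0.356 -0.156  0.03 ] 207 [60. 47. 33.]
top 0.61 [461. 227.] [ 0.504 -0.455  0.03 ] 117 [155. 119.  76.]
```

```bash
python3 -m inch '[[-1.5,0,0.2,0,0,0],[-1.2,0,0.2,0,0,0],[0,0,0,0,0,0],[0,0,0,0,0,0]]'|head -4;  python3 -m inch '[[-0.4,0,0.06,0,0,0],[0,0,0,0,0,0]]'|head -4;python3 -m inch '[[-0.4,0,0.06,0,0,0],[0,0,0,0,0,0]]'|head -4
```

```text
time_s: 40.45
eef_pos: [0.3766, -0.1328, 0.0504]
tool_rot: [0.128, 0.744, 0.1, -0.648]
ft_force: [3.2, -3.5, 18.3]
time_s: 40.65
eef_pos: [0.3767, -0.133, 0.0504]
tool_rot: [0.127, 0.742, 0.101, -0.65]
ft_force: [5.8, -4.0, 28.0]
time_s: 40.85
eef_pos: [0.3766, -0.1329, 0.0489]
tool_rot: [0.127, 0.741, 0.101, -0.651]
ft_force: [6.7, -4.7, 38.1]
```

Contact at reported z 0.050 shows the offset is in fact along the tool axis (true TCP = reported − 28 mm along tool z). With that, the block stands on its end with about 8° of lean. Releasing, so it settles upright.

```bash
sed -i 's/p=np.array(\[x,yy,zg-.028\])-Rm.as_matrix()\[:,2\]\*.003/p=np.array([x,yy,zg])+Rm.as_matrix()[:,2]*.025/' goal.py; grep -c "\*.025" goal.py
python3 -m inch '[[0.5,0,-0.1,0,0,0],[0.4,0,0,0,0,0],[0,0,0,0,0,0]]' - 8; python3 -m inch '[[0,0,0,0,0,0],[0,0,0,0,0,0],[0,0,0,0,0,0],[0,0,0,0,0,0]]' 50;  python3 - <<'E'
from lean import *
fit(np.array([.392,-.138,.035]),np.radians(-19),[-80,-16,-8,0,8,16])
E
```

```text
1
time_s: 41.15
eef_pos: [0.3762, -0.1323, 0.0466]
tool_rot: [0.128, 0.747, 0.1, -0.644]
ft_force: [0.5, -2.9, 7.0]
grip_width: 0.0475
grip_force: 8.0
time_s: 41.55
eef_pos: [0.3766, -0.1311, 0.0437]
tool_rot: [0.128, 0.748, 0.101, -0.643]
ft_force: [0.6, -0.3, 0.1]
grip_width: 0.0732
grip_force: 0.0
masks [238, None]
-80 (0.637, array([ 0.4045, -0.1508,  0.0179]))
-16 (0.781, array([ 0.3932, -0.1469,  0.037 ]))
-8 (0.819, array([ 0.402 , -0.1457,  0.0363]))
0 (0.847, array([ 0.402 , -0.1457,  0.035 ]))
8 (0.85, array([ 0.402 , -0.1457,  0.0363]))
16 (0.822, array([ 0.4033, -0.1419,  0.037 ]))
```

```bash
python3 -m inch '[[0,0,-4.5,0,0,0],[0,0,-4.5,0,0,0],[4.5,0,0,0,0,0],[4.5,0,0,0,0,0],[0,0,0,0,-0.145,0],[0,0,0,0,-0.145,0],[0,0,0,0,-0.145,0],[0,0,0,0,-0.145,0],[0,0,0,0,-0.145,0],[0,0,0,0,-0.145,0]]'|head -3; python3 -m inch '[[0,0,0,0,-0.145,0],[0,0,0,0,-0.145,0],[0,0,0,0,-0.145,0],[0,0,0,0,-0.145,0],[0,0,0,0,0,0]]'|head -3;  python3 - <<'E'
from lean import *
fit(np.array([.396,-.142,.035]),np.radians(-19),[-80,-8,0,8])
E
python3 goal.py .396 -.140 .12 -19 0; python3 col.py
```

```text
time_s: 42.75
eef_pos: [0.3967, -0.1353, 0.1466]
tool_rot: [0.162, 0.969, 0.026, -0.187]
time_s: 43.25
eef_pos: [0.3884, -0.133, 0.1447]
tool_rot: [0.163, 0.982, -0.02, 0.09]
masks [271, None]
-80 (0.703, array([ 0.3834, -0.1419,  0.0179]))
-8 (0.873, array([ 0.4036, -0.1446,  0.0363]))
0 (0.916, array([ 0.4049, -0.1408,  0.035 ]))
8 (0.884, array([ 0.4036, -0.1446,  0.0363]))
now [ 0.398 -0.136  0.147] q [0.218 0.298 0.052 2.291 0.02  0.36  1.489] target rep [ 0.396 -0.14   0.095]
shift cm in tool now [ 1.055 -0.422  5.046] in goal tool [ 0.06  -0.475  5.15 ] world [-0.211 -0.429 -5.15 ]
rotvec [-0.01   0.194  0.003] ik [(np.float64(0.0), array([ 0.56,  0.48, -0.38,  2.19,  0.35,  0.52,  1.15]))]
scene 0.71 [274. 170.] [ 0.392 -0.154  0.03 ] 260 [52. 41. 28.]
scene 0.65 [238. 197.] [ 0.525 -0.238  0.03 ] 153 [102.  80.  54.]
scene 0.59 [175. 187.] [ 0.529 -0.453  0.03 ] 165 [105.  82.  54.]
top 0.61 [398. 232.] [ 0.493 -0.236  0.03 ] 164 [148. 114.  74.]
top 0.59 [461. 226.] [ 0.509 -0.454  0.03 ] 119 [152. 116.  74.]
```

```bash
python3 -m inch '[[0,0,0,-0.005,0.1,0],[0,0,0,-0.005,0.094,0],[-0.5,-0.42,0,0,0,0],[0,0,0,0,0,0],[0,0,0,0,0,0]]'|head -3; python3 goal.py .402 -.141 .054 -19 0
```

```text
time_s: 44.15
eef_pos: [0.3981, -0.1406, 0.1454]
tool_rot: [0.164, 0.986, -0.0, -0.001]
now [ 0.398 -0.141  0.145] q [ 0.27   0.371  0.024  2.129 -0.013  0.644  1.544] target rep [ 0.402 -0.141  0.029]
shift cm in tool now [-0.41   0.091 11.641] in goal tool [-0.383  0.085 11.642] world [  0.39   -0.044 -11.642]
rotvec [-0.001 -0.002  0.002] ik [(np.float64(0.0), array([ 0.38,  0.61, -0.14,  2.23,  0.25,  0.32,  1.27]))]
```

```bash
python3 -m inch '[[-0.4,0.1,4,0,0,0],[0,0,4,0,0,0],[0,0,2.5,0,0,0],[0,0,1.1,0,0,0],[0,0,0,0,0,0],[0,0,0,0,0,0]]'; python3 -m inch '[[0,0,0,0,0,0],[0,0,0,0,0,0],[0,0,0,0,0,0],[0,0,0,0,0,0],[0,0,0,0,0,0],[0,0,0,0,0,0]]' 255 40; python3 goal.py .61 -.21 .1 -19 -30
```

```text
time_s: 44.75
eef_pos: [0.4027, -0.1408, 0.0302]
tool_rot: [0.163, 0.987, -0.0, -0.001]
ft_force: [-0.3, -0.1, -0.1]
grip_width: 0.0746
grip_force: 0.0
time_s: 45.35
eef_pos: [0.4035, -0.1411, 0.0303]
tool_rot: [0.164, 0.987, -0.0, -0.0]
ft_force: [-1.1, -0.6, 5.9]
grip_width: 0.0479
grip_force: 40.0
now [ 0.403 -0.141  0.03 ] q [ 0.277  0.603  0.012  2.225 -0.02   0.315  1.548] target rep [ 0.622 -0.214  0.078]
shift cm in tool now [-23.018   0.148  -4.817] in goal tool [-22.338   0.214   7.348] world [21.835 -7.292  4.805]
rotvec [ 0.    -0.524  0.003] ik [(np.float64(0.0), array([ 0.41,  0.65, -0.18,  2.04,  2.04,  0.15, -0.48]))]
```

```bash
python3 -m inch '[[0,0,-2,0,0,0],[-4.5,0.1,-1,0,0,0],[-4.6,0,-1,0,0,0],[-4.6,0,-1,0,0,0],[-4.6,0,0,0,0,0],[-4.6,0,0,0,0,0],[-4.6,0,0,0,0,0],[0,0,0,0,-0.125,0],[0,0,0,0,-0.125,0],[0,0,0,0,-0.125,0]]'|head -3;python3 -m inch '[[0,0,0,0,-0.125,0],[0,0,0,0,0,0],[0,0,0,0,0,0]]'|head -3; python3 goal.py .665 -.235 .058 -19 -28
```

```text
time_s: 46.35
eef_pos: [0.664, -0.2289, 0.0784]
tool_rot: [0.161, 0.969, -0.031, 0.185]
time_s: 46.65
eef_pos: [0.6638, -0.2287, 0.0789]
tool_rot: [0.159, 0.957, -0.04, 0.24]
now [ 0.664 -0.229  0.079] q [ 0.274  0.69   0.029  1.89  -0.014  0.07   1.548] target rep [ 0.676 -0.239  0.036]
shift cm in tool now [ 0.715 -0.555  4.492] in goal tool [ 0.701 -0.552  4.495] world [ 1.23  -1.008 -4.298]
rotvec [0.001 0.003 0.003] ik [(np.float64(0.0), array([0.3 , 0.77, 0.01, 1.86, 0.33, 0.02, 1.21]))]
```

```bash
python3 -m inch '[[0.2,-0.2,1.5,0,0,0],[0.2,-0.2,1.5,0,0,0],[0.3,-0.15,1.5,0,0,0],[0,0,0,0,0,0],[0,0,0,0,0,0]]'; python3 -m inch '[[0.1,0,0.2,0,0,0],[0,0,0,0,0,0]]'; python3 -m inch '[[0,0,0,0,0,0],[0,0,0,0,0,0],[0,0,0,0,0,0],[0,0,0,0,0,0],[0,0,0,0,0,0]]' 60; python3 col.py
```

```text
time_s: 47.15
eef_pos: [0.6775, -0.2396, 0.0364]
tool_rot: [0.159, 0.957, -0.04, 0.239]
ft_force: [0.6, 0.4, -1.0]
grip_width: 0.0475
grip_force: 40.0
time_s: 47.35
eef_pos: [0.6783, -0.2395, 0.0363]
tool_rot: [0.159, 0.957, -0.04, 0.24]
ft_force: [0.1, -0.6, -1.4]
grip_width: 0.0479
grip_force: 40.0
time_s: 47.85
eef_pos: [0.6782, -0.2396, 0.0361]
tool_rot: [0.159, 0.957, -0.04, 0.24]
ft_force: [-0.8, 0.1, -0.4]
grip_width: 0.0713
grip_force: 0.0
scene 0.61 [224. 233.] [ 0.662 -0.24   0.03 ] 235 [83. 68. 49.]
scene 0.48 [241. 198.] [ 0.526 -0.228  0.03 ] 52 [112.   86.   59.5]
scene 0.46 [174. 189.] [ 0.536 -0.456  0.03 ] 174 [109.  85.  56.]
```

```bash
python3 -m inch '[[-2,0,-3.8,0,0,0],[-2,0,-3.8,0,0,0],[0,0,0,0,0.12,0],[0,0,0,0,0.12,0],[0,0,0,0,0.12,0],[0,0,0,0,0.12,0]]'|head -3
python3 - <<'E'
from lean import *
fit(np.array([.70,-.245,.03]),np.radians(-19),[-90,-8,0,8,90])
i=get_image("scene");g=i["frame"].astype(int).sum(2)//3
p=proj(i,[.71,-.245,.02]).astype(int);print(p)
for r in range(p[1]-18,p[1]+16): print(r,' '.join('%3d'%v for v in g[r,p[0]-16:p[0]+18]))
E
python3 col.py
```

```text
time_s: 48.65
eef_pos: [0.6778, -0.2395, 0.1234]
tool_rot: [0.164, 0.987, -0.001, 0.004]
masks [327, 258]
-90 (0.509, array([ 0.6811, -0.2385,  0.012 ]))
-8 (0.01, array([ 0.6837, -0.2309,  0.0363]))
0 (0.014, array([ 0.6837, -0.2309,  0.035 ]))
8 (0.023, array([ 0.6811, -0.2385,  0.0363]))
90 (0.509, array([ 0.6811, -0.2385,  0.012 ]))
[218 247]
229 111 111 114 114  96  63  62  64  64  66  65  65  68  67  66  65  65  67  65  55  46  43  44  45  47  48  48  48  49  49  48  47  48  48
230 113 114 113  96  66  61  63  64  65  66  65  63  66  66  68  67  66  62  52  46  44  46  47  48  48  47  48  47  47  47  48  47  47  48
231 114 113  98  67  61  65  66  64  65  65  65  63  63  67  68  67  67  61  49  47  46  47  49  48  48  48  49  47  50  47  48  49  49  47
232 113  95  66  63  64  66  66  65  65  65  65  65  65  68  68  66  60  49  47  46  48  47  48  48  48  48  48  50  48  48  48  50  49  50
233  93  67  63  65  64  63  64  64  66  65  66  66  67  68  68  62  52  47  45  47  47  49  49  50  49  49  48  49  48  49  47  49  50  47
234  67  62  64  64  63  63  64  65  66  67  66  66
[... 3568 characters left out ...]
  63  66  65  66  66
260 114 113 112 114 114 113 115 115 113 111 112 114 115 113 112 114 113 114 113 113 111 113 116 119 118 118 113  92  63  63  65  64  65  64
261 113 114 115 114 112 113 115 116 114 112 110 113 112 111 110 112 114 114 113 111 110 111 114 117 118 116 115  99  70  61  64  64  62  64
262 113 113 114 113 113 115 116 117 113 113 114 113 111 108 109 112 115 115 112 110 111 111 113 115 114 115 115 116 101  71  62  62  67  74
scene 0.59 [230. 232.] [ 0.657 -0.225  0.03 ] 302 [62. 49. 33.]
scene 0.39 [168. 186.] [ 0.527 -0.477  0.03 ] 76 [112.   87.   57.5]
top 0.72 [392. 187.] [ 0.649 -0.224  0.03 ] 229 [89. 68. 44.]
top 0.58 [461. 226.] [ 0.509 -0.454  0.03 ] 163 [160. 123.  81.]
```

The block fell inward instead, wooden back up: I had the lean sign wrong. I'll repeat the standing-up step, then pull the top outward with closed fingers. First, locate the block.

```bash
python3 - <<'E'
from lean import *
import lean
c0=np.array([.652,-.228,.012])
ims=[get_image("scene"),get_image("top")];ms=[]
for i in ims:
    p=proj(i,c0);c=[d for d in trace(i,"block") if np.hypot(*(np.array(d["at"])-p))<18];ms.append(c[0]["mask"] if c else None)
out=[]
for yaw in(-35,-27,-19,-11,-3):
  for dx in np.arange(-.02,.021,.004):
    for dy in np.arange(-.016,.017,.004):
      c=c0+[dx,dy,0];s=0
      for i,m in zip(ims,ms):
        if m is None: continue
        h=hull(i,c,np.radians(yaw),np.pi/2);s+=(h&m).sum()/(h|m).sum()
      out.append((round(s,3),yaw,c.round(3)))
out.sort(key=lambda t:-t[0]);print([None if m is None else m.sum() for m in ms]);[print(o) for o in out[:5]]
E
python3 goal.py .635 -.222 .021 -19 0
```

```text
[np.int64(344), np.int64(260)]
(np.float64(1.552), -27, array([ 0.648, -0.228,  0.012]))
(np.float64(1.549), -19, array([ 0.648, -0.228,  0.012]))
(np.float64(1.515), -19, array([ 0.652, -0.228,  0.012]))
(np.float64(1.505), -19, array([ 0.652, -0.232,  0.012]))
(np.float64(1.495), -27, array([ 0.652, -0.228,  0.012]))
now [ 0.677 -0.239  0.122] q [ 0.296  0.802  0.026  1.31  -0.021  1.019  1.567] target rep [ 0.635 -0.222 -0.004]
shift cm in tool now [ 4.708  0.275 12.56 ] in goal tool [ 4.573  0.258 12.61 ] world [ -4.24    1.733 -12.61 ]
rotvec [-0.     0.011  0.003] ik [(np.float64(0.0), array([ 0.67,  0.99, -0.7 ,  1.52,  0.75,  0.91,  0.96]))]
```

```bash
python3 -m inch '[[4.2,0.3,2,0,0.01,0.05],[0.6,0,4,0,0,0],[0,0,4,0,0,0],[0,0,2.1,0,0,0],[0,0,0.5,0,0,0],[0,0,0,0,0,0],[0,0,0,0,0,0]]'; python3 -m inch '[[0,0,0,0,0,0],[0,0,0,0,0,0],[0,0,0,0,0,0],[0,0,0,0,0,0],[0,0,0,0,0,0]]' 255 55;python3 goal.py .42 -.15 .1 -20 70
```

```text
time_s: 50.0
eef_pos: [0.6339, -0.221, -0.0043]
tool_rot: [0.188, 0.982, -0.0, 0.001]
ft_force: [-0.6, -1.5, -0.1]
grip_width: 0.0713
grip_force: 0.0
time_s: 50.5
eef_pos: [0.6334, -0.2212, -0.0045]
tool_rot: [0.188, 0.982, -0.0, 0.0]
ft_force: [-0.6, -0.2, 0.6]
grip_width: 0.0477
grip_force: 55.0
now [ 0.633 -0.221 -0.004] q [ 0.287  0.89   0.029  1.541 -0.034  0.711  1.523] target rep [ 0.398 -0.142  0.091]
shift cm in tool now [24.801 -1.35  -9.605] in goal tool [17.51  -0.603 20.055] world [-23.543   7.927   9.595]
rotvec [ 0.018  1.222 -0.026] ik [(np.float64(0.0), array([ 0.48,  1.14, -0.33,  1.36,  0.1 ,  1.89,  1.31]))]
```

```bash
python3 -m inch '[[0,0,-4,0,0,0],[4.5,-0.2,-2,0,0,0],[4.7,-0.2,-1.5,0,0,0],[4.7,-0.2,-1.5,0,0,0],[4.7,-0.2,-1,0,0,0],[4.7,-0.2,-1,0,0,0],[2.4,-0.2,0,0,0.12,0],[0,0,0.4,0,0.14,0],[0,0,0.4,0,0.14,0],[0,0,0.4,0,0.14,0]]'|head -3; python3 -m inch '[[0,0,0.4,0,0.14,0],[0,0,0.3,0,0.14,0],[0,0,0,0,0.14,0],[0,0,0,0,0.14,0],[0,0,0,0,0.14,0],[0,0,0,0,0.14,0],[0,0,0,0,0.05,0],[0,0,0,0,0,0]]'|head -3;python3 goal.py .404 -.142 .070 -19.5 81
```

```text
time_s: 51.5
eef_pos: [0.3886, -0.136, 0.0944]
tool_rot: [0.181, 0.946, 0.051, -0.262]
time_s: 52.3
eef_pos: [0.3713, -0.1294, 0.0808]
tool_rot: [0.143, 0.743, 0.124, -0.642]
now [ 0.371 -0.129  0.081] q [ 0.355  1.221 -0.059  1.362 -0.04   1.98   1.494] target rep [ 0.381 -0.134  0.066]
shift cm in tool now [-1.606 -0.058 -0.815] in goal tool [-1.614 -0.099 -0.795] world [ 0.945 -0.439 -1.47 ]
rotvec [ 0.039 -0.01  -0.005] ik [(np.float64(0.0), array([ 0.31,  1.25,  0.  ,  1.34, -0.03,  1.97,  1.56]))]
```

```bash
python3 -m inch '[[-1.5,0,-0.1,0,0,0],[-1.3,0,0,0,0,0],[-0.3,0,0,0,0,0],[0,0,0,0,0,0]]'|sed -n 2,4p; python3 -m inch '[[0,0,0,0,0,0]]' - 8|sed -n 2,4p;  python3 -m inch '[[0,0,0,0,0,0],[0,0,0,0,0,0],[0,0,0,0,0,0],[0,0,0,0,0,0]]' 60|sed -n 1,5p;  python3 - <<'E'
from lean import *
fit(np.array([.395,-.14,.035]),np.radians(-20),[-90,-8,0,8,90])
E
```

```text
eef_pos: [0.3781, -0.1318, 0.0525]
tool_rot: [0.143, 0.745, 0.123, -0.64]
ft_force: [0.5, -0.2, -0.2]
eef_pos: [0.3783, -0.1319, 0.053]
tool_rot: [0.143, 0.746, 0.123, -0.639]
ft_force: [-0.2, 0.2, -0.7]
time_s: 53.2
eef_pos: [0.378, -0.1319, 0.053]
tool_rot: [0.143, 0.745, 0.123, -0.64]
ft_force: [-0.3, -0.2, -0.5]
grip_width: 0.0702
masks [180, 106]
-90 (0.924, array([ 0.381 , -0.1434,  0.012 ]))
-8 (1.475, array([ 0.4025, -0.1427,  0.0363]))
0 (1.476, array([ 0.4039, -0.139 ,  0.035 ]))
8 (1.452, array([ 0.3988, -0.1414,  0.0363]))
90 (0.924, array([ 0.381 , -0.1434,  0.012 ]))
```

Standing upright at about (0.403,−0.141). Now raise, close the fingers, lean to 45°, hook behind the top and pull it outward.

```bash
python3 -m inch '[[3.5,0,0,0,0,0],[3.5,0,0,0,0,0]]' >/dev/null; python3 -m inch '[[0,0,0,0,-0.13,0],[0,0,0,0,-0.13,0],[0,0,0,0,-0.13,0],[0,0,0,0,-0.13,0],[0,0,0,0,-0.13,0],[1.5,0,1.5,0,0,0],[0,0,0,0,0,0]]' 255 10|sed -n 1,5p; python3 goal.py .373 -.132 .068 -19.3 45
```

```text
time_s: 54.3
eef_pos: [0.3394, -0.1164, 0.1196]
tool_rot: [0.175, 0.911, 0.07, -0.366]
ft_force: [0.8, 0.4, 1.3]
grip_width: 0.0197
now [ 0.339 -0.116  0.12 ] q [ 0.367  0.744 -0.089  1.795 -0.01   1.365  1.475] target rep [ 0.356 -0.126  0.05 ]
shift cm in tool now [-6.186 -0.284  3.667] in goal tool [-6.255 -0.366  3.541] world [ 1.69  -0.979 -6.927]
rotvec [ 0.03   0.022 -0.031] ik [(np.float64(0.0), array([ 0.39,  0.89, -0.14,  1.75,  0.05,  1.29,  1.45]))]
```

```bash
python3 -m inch '[[-3.1,-0.15,1.8,0,0,0],[-3.1,-0.15,1.8,0,0,0],[0,0,0,0,0,0],[-1.3,0,-1.3,0,0,0],[-1.3,0,-1.3,0,0,0],[-1.3,0,-1.3,0,0,0],[-1.3,0,-1.3,0,0,0],[0,0,0,0,0,0]]'|sed -n 1,5p
cat > flat.py <<'E'
from lean import *
import sys
c0=np.array([float(sys.argv[1]),float(sys.argv[2]),.012])
if len(sys.argv)>3: c0[2]=float(sys.argv[3])
ims=[get_image("scene"),get_image("top")];ms=[]
for i in ims:
    p=proj(i,c0);c=[d for d in trace(i,"block") if np.hypot(*(np.array(d["at"])-p))<22]
    ms.append(c[0]["mask"] if c else None)
    if c: print(c[0]["conf"],c[0]["at"],c[0]["mask"].sum(),np.median(i["frame"][c[0]["mask"]],0),np.percentile(i["frame"][c[0]["mask"]].sum(1)/3,[10,30,70,90]))
out=[]
for yaw in(-35,-27,-19,-11,-3,5):
  for dx in np.arange(-.024,.025,.004):
    for dy in np.arange(-.016,.017,.004):
      c=c0+[dx,dy,0];s=0
      for i,m in zip(ims,ms):
        if m is None: continue
        h=hull(i,c,np.radians(yaw),np.pi/2);s+=(h&m).sum()/(h|m).sum()
      out.append((round(s,3),yaw,c.round(3)))
out.sort(key=lambda t:-t[0]);[print(o) for o in out[:4]]
E
python3 flat.py .447 -.158; python3 col.py
```

```text
time_s: 55.1
eef_pos: [0.4299, -0.1556, 0.05]
tool_rot: [0.176, 0.912, 0.07, -0.363]
ft_force: [-0.8, 0.5, 0.2]
grip_width: 0.0005
(0, -35, array([ 0.423, -0.174,  0.012]))
(0, -35, array([ 0.423, -0.17 ,  0.012]))
(0, -35, array([ 0.423, -0.166,  0.012]))
(0, -35, array([ 0.423, -0.162,  0.012]))
scene 0.62 [240. 194.] [ 0.513 -0.238  0.03 ] 169 [64. 52. 37.]
scene 0.57 [175. 189.] [ 0.537 -0.449  0.03 ] 165 [109.  85.  56.]
scene 0.38 [260. 187.] [ 0.474 -0.18   0.03 ] 37 [52. 41. 28.]
top 0.44 [372. 250.] [ 0.433 -0.145  0.03 ] 125 [19. 19. 17.]
```

```bash
python3 -m inch '[[3.4,0,-3.4,0,0,0],[3.4,0,-3.4,0,0,0],[0,0,0,0,-0.145,0],[0,0,0,0,-0.145,0],[0,0,0,0,-0.145,0],[0,0,0,0,-0.145,0],[0,0,0,0,-0.145,0]]' 60 |sed -n 1,5p; python3 flat.py .46 -.16; python3 col.py;python3 goal.py .457 -.160 .021 -19.3 0
```

```text
time_s: 56.2
eef_pos: [0.4255, -0.1538, 0.1481]
tool_rot: [0.189, 0.982, 0.003, -0.014]
ft_force: [-0.8, -0.1, -0.1]
grip_width: 0.0519
0.82 [266.4, 181.0] 273 [37. 35. 27.] [12.73333333 21.86666667 41.         54.26666667]
(np.float64(0.721), -11, array([ 0.444, -0.16 ,  0.012]))
(np.float64(0.709), -19, array([ 0.444, -0.16 ,  0.012]))
(np.float64(0.703), -11, array([ 0.448, -0.16 ,  0.012]))
(np.float64(0.7), -27, array([ 0.448, -0.16 ,  0.012]))
scene 0.61 [172. 189.] [ 0.536 -0.461  0.03 ] 163 [106.  83.  55.]
scene 0.59 [267. 184.] [ 0.455 -0.162  0.03 ] 216 [32. 30. 25.]
scene 0.42 [238. 192.] [ 0.509 -0.246  0.03 ] 144 [105.   81.5  54. ]
top 0.59 [373. 245.] [ 0.448 -0.15   0.03 ] 21 [59. 44. 33.]
top 0.44 [462. 226.] [ 0.508 -0.459  0.03 ] 142 [154. 118.  76.]
now [ 0.427 -0.154  0.147] q [ 0.359  0.426 -0.081  2.02   0.044  0.735  1.442] target rep [ 0.457 -0.16  -0.004]
shift cm in tool now [-3.583  0.591 14.959] in goal tool [-3.052  0.464 15.08 ] world [  3.034  -0.57  -15.08 ]
rotvec [ 0.001 -0.037 -0.043] ik [(np.float64(0.0), array([ 0.42,  0.72, -0.19,  2.09,  0.36,  0.37,  1.17]))]
```

Rubber side up now, at about (0.446,−0.160). Gripping it vertically at the middle.

```bash
python3 -m inch '[[-2,0.15,3,0,-0.037,-0.043],[0,0,4.6,0,0,0],[0,0,4.6,0,0,0],[0,0,2.6,0,0,0],[0,0,0,0,0,0]]'|sed -n 2,4p; python3 -m inch '[[0,0,0,0,0,0],[0,0,0,0,0,0],[0,0,0,0,0,0],[0,0,0,0,0,0],[0,0,0,0,0,0]]' 255 45|sed -n 1,6p;python3 goal.py .703 .130 .23 0 0
```

```text
eef_pos: [0.4435, -0.1593, -0.0043]
tool_rot: [0.168, 0.986, 0.001, -0.002]
ft_force: [0.4, -0.5, 0.0]
time_s: 57.6
eef_pos: [0.4433, -0.1593, -0.0016]
tool_rot: [0.168, 0.986, 0.0, 0.0]
ft_force: [-0.3, -0.3, -0.3]
grip_width: 0.0474
grip_force: 44.8
now [ 0.443 -0.159 -0.002] q [ 0.333  0.7   -0.05   2.123  0.099  0.321  1.434] target rep [0.703 0.13  0.205]
shift cm in tool now [-14.936  35.911 -20.625] in goal tool [-25.966  28.932 -20.66 ] world [25.966 28.932 20.66 ]
rotvec [ 0.001  0.    -0.337] ik [(np.float64(0.0), array([ 0.12,  0.82, -0.73,  1.19,  0.53,  1.32,  1.  ]))]
```

```bash
python3 -m inch '[[0,0,-4.9,0,0,0],[0,0,-4.9,0,0,0],[0,0,-4.9,0,0,0],[0,0,-4.9,0,0,0],[0,0,-4.9,0,0,0],[-1.66,3.99,-0.6,0,0,0],[-1.66,3.99,-0.6,0,0,0],[-1.66,3.99,-0.6,0,0,0],[-1.66,3.99,-0.6,0,0,0],[-1.66,3.99,-0.6,0,0,0]]'|sed -n 1,3p; python3 -m inch '[[-1.66,3.99,-0.6,0,0,0],[-1.66,3.99,-0.6,0,0,0],[-1.66,3.99,-0.6,0,0,0],[-1.66,3.99,-0.6,0,0,0],[0,0,0,0,0,-0.11],[0,0,0,0,0,-0.11],[0,0,0,0,0,-0.11],[0,0,0,0,0,0]]'|sed -n 1,6p;python3 goal.py .703 .130 .166 0 0; python3 flat.py .703 .13 .31
```

```text
time_s: 58.6
eef_pos: [0.5879, 0.0025, 0.2736]
tool_rot: [0.168, 0.986, 0.0, -0.0]
time_s: 59.4
eef_pos: [0.7026, 0.1297, 0.2968]
tool_rot: [0.004, 1.0, 0.0, -0.001]
ft_force: [0.7, -0.0, -1.0]
grip_width: 0.048
grip_force: 44.8
now [0.703 0.13  0.297] q [-0.113  0.691 -0.223  1.047  0.142  1.419  1.256] target rep [0.703 0.13  0.141]
shift cm in tool now [-0.064  0.021 15.583] in goal tool [-0.041  0.03  15.583] world [  0.041   0.03  -15.583]
rotvec [ 0.001 -0.001 -0.007] ik [(np.float64(0.0), array([ 0.07,  0.85, -0.59,  1.27,  0.47,  1.16,  1.02]))]
0.77 [346.8, 211.8] 527 [31. 29. 24.] [13.33333333 16.66666667 40.33333333 46.33333333]
(np.float64(0.783), -3, array([0.703, 0.13 , 0.31 ]))
(np.float64(0.783), 5, array([0.711, 0.13 , 0.31 ]))
(np.float64(0.777), 5, array([0.707, 0.13 , 0.31 ]))
(np.float64(0.775), -3, array([0.711, 0.13 , 0.31 ]))
```

```bash
python3 -m inch '[[0.2,0,4.5,0,0,0],[0,0,4.5,0,0,0],[0,0,4,0,0,0],[0,0,2,0,0,0],[0,0,0.3,0,0,0],[0,0,0,0,0,0],[0,0,0,0,0,0]]'|sed -n 1,6p; python3 -m inch '[[0,0,0.1,0,0,0],[0,0,0,0,0,0]]' - 10|sed -n 1,4p
```

```text
time_s: 60.3
eef_pos: [0.7019, 0.1304, 0.1461]
tool_rot: [0.004, 1.0, 0.001, 0.001]
ft_force: [0.8, -0.1, -0.6]
grip_width: 0.0474
grip_force: 44.9
time_s: 60.5
eef_pos: [0.7014, 0.1303, 0.1446]
tool_rot: [0.004, 1.0, 0.001, 0.001]
ft_force: [0.3, 0.1, -1.3]
```

Slight lowering, release, and rise clear.

```bash
python3 -m inch '[[0,0,0.15,0,0,0],[0,0,0,0,0,0]]'|sed -n 1,4p; python3 -m inch '[[0,0,0,0,0,0],[0,0,0,0,0,0],[0,0,0,0,0,0],[0,0,-1,0,0,0],[0,0,-4,0,0,0],[0,0,-4.5,0,0,0],[0,0,-4.5,0,0,0],[0,0,-4.5,0,0,0],[0,0,0,0,0,0],[0,0,0,0,0,0]]' 75|sed -n 1,5p; python3 flat.py .703 .13 .156
python3 - <<'E'
from h import *
a=get_image("scene");b=get_image("top")
for l,z in(("mat",.144),("tin",.176),("ink_jar",.19),("skull",.07)):
    for n,i in(("s",a),("t",b)):
        for d in trace(i,l)[:1]: print(l,n,d["conf"],np.round(d["at"],1),at_z(i,d["at"],z).round(3),d["mask"].sum())
for n,i in (("s",a),("t",b)): print("leaf",n,[(np.round(d["at"],1),d["mask"].sum()) for d in trace(i,"upper_leaf")])
d=trace(b,"upper_leaf")
if d:
    w=np.array([at_z(b,p,.262)[:2] for p in np.argwhere(d[0]["mask"])[:,::-1].astype(float)]);print(cv2.minAreaRect((w*1000).astype(np.float32)))
# rubber/top colour of block in top view, proj of expected corners
for n,i in(("s",a),("t",b)):
    p=proj(i,[.703,.13,.168]).astype(int);print(n,p,i["frame"][p[1],p[0]-6:p[0]+7:2].tolist())
s=get_state();print(s["time_s"],s["eef_pos"])
E
```

```text
time_s: 60.7
eef_pos: [0.7009, 0.1301, 0.1421]
tool_rot: [0.004, 1.0, 0.0, 0.0]
ft_force: [-0.2, -0.9, -1.4]
time_s: 61.7
eef_pos: [0.7014, 0.1302, 0.3293]
tool_rot: [0.004, 1.0, 0.001, 0.002]
ft_force: [-0.6, 0.1, -1.2]
grip_width: 0.0654
0.92 [340.8, 244.9] 475 [32. 29. 25.] [13.13333333 18.         40.         45.66666667]
(np.float64(0.841), -3, array([0.707, 0.126, 0.156]))
(np.float64(0.832), -3, array([0.703, 0.126, 0.156]))
(np.float64(0.832), -3, array([0.703, 0.13 , 0.156]))
(np.float64(0.832), -3, array([0.707, 0.13 , 0.156]))
mat s 0.96 [333.3 246.2] [0.708 0.101 0.144] 1184
tin s 0.89 [398.  259.6] [0.732 0.271 0.176] 344
tin t 0.69 [261.6 176.9] [0.662 0.213 0.176] 5026
ink_jar s 0.6 [291.2 238.7] [ 0.734 -0.006  0.19 ] 284
ink_jar t 0.53 [333.9 157.3] [ 0.718 -0.017  0.19 ] 139
skull s 0.55 [460.1 199.3] [0.425 0.449 0.07 ] 1791
skull t 0.92 [191.6 254.1] [0.427 0.456 0.07 ] 1475
leaf s [(array([398.8, 170.5]), np.int64(632))]
leaf t [(array([252.4, 221.1]), np.int64(762))]
((512.1630249023438, 244.58030700683594), (62.257572174072266, 214.31153869628906), 82.00209045410156)
s [344 241] [[29, 31, 31], [29, 29, 28], [39, 39, 37], [62, 60, 55], [32, 32, 30], [37, 35, 32], [13, 13, 15]]
t [287 164] [[74, 40, 31], [83, 45, 41], [77, 33, 26], [80, 39, 28], [84, 40, 34], [88, 49, 44], [82, 39, 31]]
62.55 [0.7010078  0.12992078 0.32716949]
```

```bash
python3 -c "from cell import hand_in; print(hand_in())"
```

```text
the job is handed in; nothing more can be done
None
```

The job is handed in at 62.6 s: the upper leaf is open about 94°, the lower half and its bolt were never touched, and the printing block lies flat, carved side up, in the middle of the mat, with the tin, jar and skull still in place by the camera.

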